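Set the funnel stand's leg to length and hold it clamped

TASK

Ready the leg of the funnel stand that lies in the bench cradle: first swing the brace with the blue knob all the way out until it seats against its orange stop block. Then draw the spring-loaded leg out by its black pull plate until the yellow pointer stands level with the red length mark on the scale, steady it there for a moment with the red cam lever still open, and, without letting the leg run back, squeeze the lever fully shut against the fin. Finish while holding: keep fin and lever pinched between the fingers with the pointer still at the mark, the brace still seated and the other things on the bench undisturbed.

Things in the scene. Friction and masses are not known exactly. Their poses are not given: they have to be found in the camera images.
- stand: Grey board, 125x350x12 mm, fixed to the worktop, with the stand's aluminium outer tube in saddles on it. Origin: in the leg's line on the board's underside, at worktop height; z is up. The leg is drawn out along the stand's -y (roughly to the robot's right); +x points away from the robot. Place and yaw vary. Outer tube: x -18 to 18 mm, y 70 to 160 mm, up to 54 mm high. All 'stand' directions below are these axes
- leg (a joint): Slide of the leg along the stand's -y: 0 pushed in (start), up to 0.12 m drawn out. A return spring pulls it in with about 3.6 N at 0 and about 6 N at 0.08 m, plus 1 N friction: it runs back at once if let go, and the lever does not stop that
- fin (a point): Upright aluminium fin fixed on the leg, moves with it: 12 mm thick along the stand's x, 70 mm long along y, 47 to 97 mm above the worktop (its lowest 6 mm are 22 mm wide). Origin: centre of its underside; axes as the stand's. The red lever lies along its -x side. Spread fingers go down on both sides of fin and lever, tips 56 to 60 mm above the worktop
- pull_face (a point): Middle of the face of the leg's black pull plate that looks to +y, toward the fin, 33 mm to -y of the fin's origin, 70 mm above the worktop. The plate is 104 mm wide along x (52 mm either side of this point, which is 4.5 mm to -x of the fin's middle), 8 mm thick and stands 51 to 87 mm above the worktop; the sides of the spread fingers push on this face toward -y to draw the leg out
- pinch (a point): Middle of the pinch, 4.5 mm to -x and 16 mm to -y of the fin's origin, 75 mm above the worktop; moves with the leg. With the lever shut, fin and lever together are 21 mm thick along x, evenly about this point; a gripper that closes along x about it first shuts the lever and then pinches both
- lever (a joint): Red cam lever on the leg, upright hinge 31 mm to +y of the fin's origin at the fin's +y end, free end toward the pull plate. 0 shut (flat on the fin), 0.26 to 0.34 rad open at the start, free end then 15 to 20 mm out to the stand's -x. It stays where it is left; pressing it shut near its free end takes about 3 N
- lever_tip (a point): Near the free end of the red lever, in the middle of its thickness; the lever is 58 mm long, 8 mm thick and stands 58 to 94 mm above the worktop
- brace (a joint): Hinge of the folding brace, upright axis: 0 folded along the tube (pointing to the stand's -y), grows counter-clockwise seen from above, 1.571 seated at the stop (pointing to +x). Starts at 0 to 0.3. Stiff: about 2.4 N at the knob; stays where it is left
- brace_hinge (a point): On the brace's hinge axis, 22 mm above the worktop
- brace_knob (a point): Middle of the upright blue knob at the brace's free end, 85 mm from the hinge axis: a cylinder 16 mm across, 28 to 72 mm above the worktop; this point is 52 mm up. Below it is the flat brace bar, 20 mm wide, top at 28 mm. Folded, 33 mm or more free between knob and tube
- pointer (a point): Tip of the yellow pointer fixed to the leg, 26 mm above the worktop, 67 mm to the stand's -y of the fin's origin. It must come to the same stand-y as the mark (red block 6 mm wide along y, so within its width)
- mark_line (a point): Middle of the red length mark on the scale at the cradle's near edge, on the side toward the pointer, 22 mm above the worktop, 0.05 to 0.09 m to -y of where the pointer starts; axes as the stand's; fixed during the job
- tint_red: Bystander, leave alone: slim bottle with dark blue cap, 52 mm wide, 206 mm tall; origin at the centre of its underside
- tint_orange: Bystander, leave alone: slim bottle with orange cap, 46 mm wide, 216 mm tall; origin at the centre of its underside
- tint_blue: Bystander, leave alone: slim bottle with violet-blue cap, 44 mm wide, 211 mm tall; origin at the centre of its underside
- flip_clear: Bystander, leave alone: clear bottle with clear cap, 65x96 mm, 196 mm tall; origin at the centre of its underside
- tape_spare: Bystander, leave alone: roll of brown tape lying flat, 92 mm wide, 48 mm tall; origin at the centre of its underside
- scoop_cup: Bystander, leave alone: grey-white cup, 66 mm wide, 89 mm tall; origin at the centre of its underside

How it is judged:
By the outcome, as a careful person would: the job done as asked, in the order asked, and still so for the second after the job is handed in, while the arm keeps its last pose, push and grip.
It also fails if it takes over 54 s, if anything falls off the work surface, if the arm or the gripper's body presses on something with over 40 N, if the wrist force passes 120 N, or if a joint passes its speed limit or range.

ROBOT

A 6-joint arm with a two-finger parallel gripper is mounted at the origin on a cart in front of the work surface, level with it; the furniture and walls round the work are solid. World frame = base frame: x ahead of the robot, y to its left, z up, the work surface at z = 0. Lengths are in m, angles in rad, forces in N, time in s.
With the tool pointing down it reaches from about 0.35 to 0.975 m from the base axis. Payload 4.9 kg.
Tool frame: the origin (TCP) lies midway between the tips of the shut fingers; the grasp point (between the pads) lies 19 mm behind it; z points along the fingers, y is the direction in which the jaws open and shut (so a half turn about z gives the same grasp; the last joint's range is limited). The gripper opens to 85 mm and grips with 20 to 120 N. Pads are 22 mm wide; open, the fingers measure 114 mm over their backs; the gripper's body (76 mm by 85 mm) begins 54 mm behind the grasp point. The pads swing forward as they close: fully open they stand 13 mm farther back than shut.
Start: joints at [-1.221, 0.053, 1.613, -0, 1.476, -0.119], TCP at [0.282, -0.558, 0.21] pointing down, gripper open.
Joint ranges: [-3.01, 3.01], [-1.01, 2.22], [0.06, 2.58], [-1.02, 4.17], [0.09, 2.62], [-3.14, 3.14]. Speed limits (rad/s): [2.57, 2.57, 3.14, 3.14, 3.14, 3.14].

INTERFACE

Orientations are given as a rotation vector (axis times angle).
In Python, from station import ctrl gives the robot as it stands.
- The arm moves only by the tool play_rows, never from a script. Its argument "motion" is a list that holds one entry, the list of rows, each a list of 7 numbers: the closure, from -1 (fully open) to 1 (shut), then the shift along the tool's x, y, z in cm, then the turn, a rotation vector about the tool's x, y, z in degrees. A call has 1 to 20 rows; each row is the pose to reach, as a shift and turn from the pose measured when the call began, along the tool's axes at that moment; what a row does not reach only later rows make up. A row lasts 1/8 s, in which the tool goes at most 62.5 mm and 10.7 degrees, less where a joint would pass 70% of its speed; a pose out of reach is approached as far as the arm can. A call with a gripper value outside its range is refused whole. The fingers move at their own pace and stop on an object; "newtons" is the grip in N (left out, the last holds). Time passes only in rows, so rows that repeat a pose let the fingers close. It gives the time, the measured TCP pose, the force and the opening at its end, in the units of the state.
- ctrl.get_obs(): the state, without advancing time (a new reading comes with each control period).
- ctrl.get_image(name): name is "scene" or "top" or "wrist"; returns a dict with "color" (420x560x3 uint8, red, green, blue), "mtx" (3x3 intrinsics, pixels), "T" (4x4, takes a point from camera to world coordinates). Camera axes: x right, y up, looking along -z (the intrinsics and any distortion apply to the point x, -y, -z); pixel columns grow to the right and rows downward; lengths in m; the calibration is good to about 2 mm. The wrist camera is an equidistant fisheye: a pixel r from the principal point sees the ray r / f radians off the axis. A picture is of the moment at which its call begins. There is no depth.
- ctrl.finish_job(): hands the job in, once; it reports no verdict.
The state is a dict: "t": time; "q": joint angles; "dq": joint speeds; "effort": joint torques, N m; "tool_pos": TCP position; "tool_rot": TCP orientation; "contact_force": force on the tool from outside, world axes, zero at the start; "wrist_torque": the same for the moment, N m; "opening": finger opening in m.
Only numpy, scipy, OpenCV 4.12 (cv2) and the standard library are available. Lean on these libraries where they do the work, as an engineer would, in place of code of your own. Each camera call takes 0.05 s, during which the arm holds its last target.

## Working session

There is one attempt and no reset: what is moved stays moved. The work goes in short steps, Python scripts to look and compute and a tool call to move; the robot and the scene stay as the last step left them, time stands still between calls to the robot, and variables do not carry over. Pictures are saved under pics/ and viewed, and the job is handed in when it is done.

Besides the shell and the picture viewer there is one more tool, called after "Emit:" as name(argument=value, ...), one argument or row to a line, values as JSON. play_rows: Moves the arm, as the interface text tells. Its arguments: {"type":"object","properties":{"motion":{"type":"array"},"newtons":{"type":"number"}},"required":["motion"]}

```bash
mkdir -p pics; ls
python3 - <<'E'
from station import ctrl
import cv2
o=ctrl.get_obs()
for k,v in o.items(): print(k,v)
for n in ["scene","top","wrist"]:
    im=ctrl.get_image(n); cv2.imwrite(f"pics/{n}0.png",im["color"][:,:,::-1]); print(n,im["mtx"].tolist(),im["T"].round(4).tolist(), [k for k in im])
E
```

```text
pics
t 0.0
q [-1.22098904e+00  5.33655459e-02  1.61430312e+00 -3.11230820e-05
  1.47599531e+00 -1.18972641e-01]
dq [ 0.00058191 -0.00051828  0.00026364  0.00026108 -0.00025593  0.00118165]
effort [ 3.06512802e-04 -3.93675399e+01 -3.70180643e+01 -2.05190081e-04
  6.79917153e-03  4.75839613e-06]
tool_pos [ 0.28214955 -0.55693672  0.20865223]
tool_rot [-3.05369066e+00 -7.29161381e-01  4.22754323e-04]
contact_force [0.25772897 0.07943022 0.17794012]
wrist_torque [-0.03726627  0.00718346  0.01956625]
opening 0.0854051602948261
scene [[544.8397390804953, 0.0, 283.3025730855001], [0.0, 544.8397390804953, 209.5586143626159], [0.0, 0.0, 1.0]] [[0.3286, 0.8295, -0.4516, -0.1459], [-0.9444, 0.2918, -0.1512, -0.2705], [0.0064, 0.4762, 0.8793, 1.4969], [0.0, 0.0, 0.0, 1.0]] ['color', 'mtx', 'T']
top [[490.27413960112693, 0.0, 276.38050535682083], [0.0, 490.27413960112693, 207.3196345850064], [0.0, 0.0, 1.0]] [[0.016, 0.9963, -0.0839, 0.4562], [-0.9998, 0.0152, -0.0096, -0.0417], [-0.0083, 0.084, 0.9964, 1.3622], [0.0, 0.0, 0.0, 1.0]] ['color', 'mtx', 'T']
wrist [[325.19226210127806, 0.0, 282.7967903798315], [0.0, 325.19226210127806, 209.12739741429866], [0.0, 0.0, 1.0]] [[0.4518, 0.8571, 0.2474, 0.3435], [-0.8921, 0.4344, 0.1242, -0.5244], [-0.001, -0.2768, 0.9609, 0.3729], [0.0, 0.0, 0.0, 1.0]] ['color', 'mtx', 'T']
```

View pics/scene0.png

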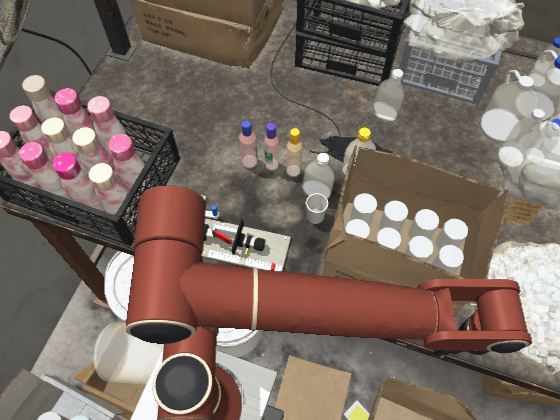

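View pics/top0.png

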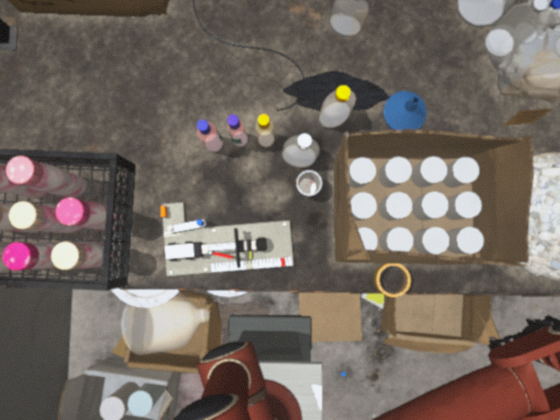

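View pics/wrist0.png

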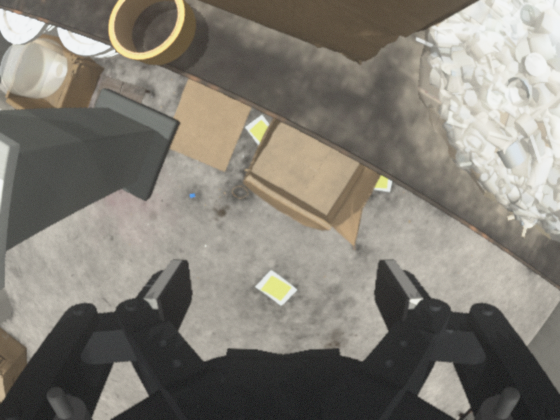

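```bash
cat > h.py <<'E'
import numpy as np, cv2
from station import ctrl
from scipy.spatial.transform import Rotation as R
def ray(im,u,v,fish=False):
    K=im["mtx"];x=(u-K[0,2])/K[0,0];y=(v-K[1,2])/K[1,1]
    if fish:
        r=np.hypot(x,y); s=np.sin(r)/max(r,1e-9); d=np.array([x*s,-y*s,-np.cos(r)])
    else: d=np.array([x,-y,-1.])
    T=im["T"]; return T[:3,3],T[:3,:3]@d
def onz(im,u,v,z,fish=False):
    o,d=ray(im,u,v,fish); return o+d*(z-o[2])/d[2]
def proj(im,p,fish=False):
    T=im["T"];c=T[:3,:3].T@(np.array(p)-T[:3,3]);K=im["mtx"];x,y,z=c[0],-c[1],-c[2]
    if fish:
        r=np.hypot(x,y);th=np.arctan2(r,z);x,y=x/r*th,y/r*th
    else: x,y=x/z,y/z
    return K[0,0]*x+K[0,2],K[1,1]*y+K[1,2]
E
python3 - <<'E'
import cv2
im=cv2.imread("pics/top0.png"); c=im[195:285,150:310]; cv2.imwrite("pics/topc.png",cv2.resize(c,None,fx=5,fy=5,interpolation=cv2.INTER_CUBIC))
im=cv2.imread("pics/scene0.png"); c=im[190:280,195:305]; cv2.imwrite("pics/scc.png",cv2.resize(c,None,fx=6,fy=6,interpolation=cv2.INTER_CUBIC))
E
```

```text
(no output)
```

View pics/topc.png

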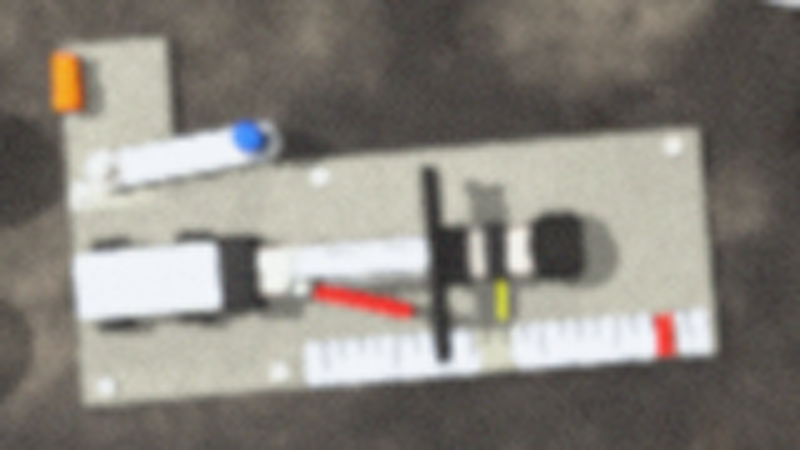

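View pics/scc.png

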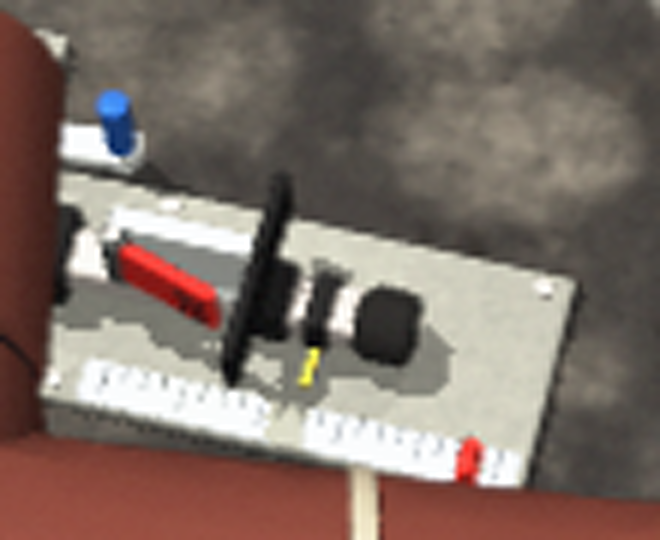

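Run:
```python
from h import *
im=ctrl.get_image("top")
def P(cx,cy,z): 
    p=onz(im,150+(cx-2)/5,195+(cy-2)/5,z); return p
pts=dict(bBL=(83,405,.012),bBR=(717,353,.012),bTR=(698,127,.012),bTLend=(172,165,.012),
 knob=(249,137,.072),hinge=(103,168,.03),orange=(67,82,.03),finL=(290,262,.097),finR=(428,255,.097),plate_top=(430,170,.087),plate_bot=(444,360,.087),
 leverhinge=(318,290,.094),levertip=(414,312,.094),pointer=(503,319,.026),mark=(665,316,.022),markc=(667,336,.022),tubeL=(78,283,.054),tubeLtop=(75,255,.054),tubeLbot=(80,312,.054),knobEnd=(580,245,.04))
W={k:P(*v) for k,v in pts.items()}
for k,v in W.items(): print(k,v.round(4))
e=W['bBR']-W['bBL']; print("yaw of -y axis",np.degrees(np.arctan2(e[1],e[0])), np.linalg.norm(e))
e=W['plate_top']-W['plate_bot']; print("yaw of x",np.degrees(np.arctan2(e[1],e[0])),np.linalg.norm(e))
e=W['bTR']-W['bBR']; print("yaw of x",np.degrees(np.arctan2(e[1],e[0])),np.linalg.norm(e))
e=W['bTR']-W['bTLend']; print(np.degrees(np.arctan2(e[1],e[0])))
col=im["color"]; hsv=cv2.cvtColor(col,cv2.COLOR_RGB2HSV)
for n,lo,hi,z in [("blue",(105,120,90),(125,255,255),.072),("yel",(26,120,90),(34,255,255),.026),("red",(172,130,90),(180,255,255),.022),("red2",(0,130,90),(4,255,255),.022),("or",(5,150,120),(18,255,255),.03)]:
    m=cv2.inRange(hsv,np.array(lo),np.array(hi)); 
    mm=np.zeros_like(m); mm[195:285,150:310]=m[195:285,150:310]
    k,l,s,c=cv2.connectedComponentsWithStats(mm)
    for i in range(1,k):
        if s[i,4]>4: print(n,s[i],c[i].round(2),onz(im,*c[i],z).round(4))
```

```text
bBL [0.3777 0.2698 0.012 ]
bBR [ 0.4116 -0.0767  0.012 ]
bTR [ 0.5353 -0.0646  0.012 ]
bTLend [0.5098 0.2252 0.012 ]
knob [0.5228 0.1731 0.072 ]
hinge [0.5069 0.2592 0.03  ]
orange [0.5535 0.2805 0.03  ]
finL [0.4574 0.1459 0.097 ]
finR [0.4622 0.0749 0.097 ]
plate_top [0.5063 0.0758 0.087 ]
plate_bot [0.4082 0.0663 0.087 ]
leverhinge [0.4433 0.1315 0.094 ]
levertip [0.4328 0.0817 0.094 ]
pointer [0.4285 0.0399 0.026 ]
mark [ 0.4315 -0.0479  0.022 ]
markc [ 0.4207 -0.0492  0.022 ]
tubeL [0.4445 0.265  0.054 ]
tubeLtop [0.4594 0.2671 0.054 ]
tubeLbot [0.4292 0.2634 0.054 ]
knobEnd [ 0.4691 -0.0016  0.04  ]
yaw of -y axis -84.40884762917881 0.348172471987683
yaw of x 5.5319631531971645 0.09856205301541518
yaw of x 5.589141075497775 0.12424280031884138
-84.97367732684936
blue [197 219   6   6  26] [199.23 221.92] [0.523  0.1736 0.072 ]
yel [249 251   3   8  15] [249.8  254.13] [0.44   0.0412 0.026 ]
red2 [213 252  20   6  59] [222.27 254.66] [0.4373 0.1165 0.022 ]
red2 [281 258   4   8  21] [282.57 261.67] [ 0.421 -0.048  0.022]
or [160 206   7  11  46] [163.13 211.17] [0.553  0.2801 0.03  ]
```

```bash
cat >> h.py <<'E'
def rel(target_pos, yaw_y_deg, verbose=True):
    """shift cm & turn deg in tool frame to reach target with tool z down and tool y along world yaw (mod 180, nearest)"""
    o=ctrl.get_obs(); Rt=R.from_rotvec(o["tool_rot"]).as_matrix()
    best=None
    for a in (yaw_y_deg,yaw_y_deg+180):
        y=np.array([np.cos(np.radians(a)),np.sin(np.radians(a)),0]);z=np.array([0,0,-1.]);x=np.cross(y,z)
        rv=R.from_matrix(Rt.T@np.c_[x,y,z]).as_rotvec(degrees=True)
        if best is None or np.linalg.norm(rv)<np.linalg.norm(best): best=rv
    s=Rt.T@(np.array(target_pos)-o["tool_pos"])*100
    if verbose: print("shift cm",s.round(2),"turn",best.round(2))
    return s,best
E
python3 - <<'E'
from h import *
o=ctrl.get_obs(); print(R.from_rotvec(o["tool_rot"]).as_matrix().round(3))
im=ctrl.get_image("wrist"); Rt=R.from_rotvec(o["tool_rot"]).as_matrix()
print("cam in tool",(Rt.T@(im["T"][:3,3]-o["tool_pos"])).round(4)); print((Rt.T@im["T"][:3,:3]).round(3))
t=ctrl.get_image("top"); 
for n,u,v,z in [("cup",309,183,.089),("flip",304,141,.19),("tO",264,120,.21),("tB",233,121,.2),("tR",204,126,.2),("box",348,262,.15),("boxL",345,140,.15),("crate",128,220,.15)]: print(n,onz(t,u,v,z).round(3))
rel((.43,.12,.32),5.5); rel((.36,-.25,.32),5.5)
E
```

```text
[[ 0.892  0.452 -0.   ]
 [ 0.452 -0.892  0.001]
 [ 0.    -0.001 -1.   ]]
cam in tool [ 0.0694 -0.0017 -0.1641]
[[-0.     0.961  0.277]
 [ 1.     0.    -0.001]
 [-0.001  0.277 -0.961]]
cup [ 0.628 -0.114  0.089]
flip [ 0.717 -0.095  0.19 ]
tO [0.763 0.002 0.21 ]
tB [0.762 0.078 0.2  ]
tR [0.748 0.147 0.2  ]
box [ 0.426 -0.208  0.15 ]
boxL [ 0.73  -0.199  0.15 ]
crate [0.521 0.338 0.15 ]
shift cm [ 43.78 -53.76 -11.01] turn [-3.000e-02 -3.000e-02 -6.864e+01]
shift cm [ 20.82 -23.92 -11.03] turn [-3.000e-02 -3.000e-02 -6.864e+01]
```

Run:
```python
from h import *
rel((.47,.15,.30),5.5)
```

```text
shift cm [ 48.7  -54.63  -9.01] turn [-3.000e-02 -3.000e-02 -6.864e+01]
```

Emit:
play_rows(
  motion=[
    [[-1,0,0,-4,0,0,0],[-1,0,0,-9,0,0,0],[-1,4,-4.5,-9,0,0,-6],[-1,8,-9,-9,0,0,-12],[-1,12,-13.5,-9,0,0,-18],[-1,16,-18,-9,0,0,-24],[-1,20,-22.5,-9,0,0,-30],[-1,24,-27,-9,0,0,-36],[-1,28,-31.5,-9,0,0,-42],[-1,32,-36,-9,0,0,-48],[-1,36,-40.5,-9,0,0,-54],[-1,40,-45,-9,0,0,-60],[-1,44,-49.5,-9,0,0,-65],[-1,48.7,-54.6,-9,0,0,-68.6],[-1,48.7,-54.6,-9,0,0,-68.6]],
  ],
)

```text
t: 2.17
tool_pos: [0.4699, 0.1529, 0.2995]
tool_rot: [-2.105, -2.329, 0.0]
contact_force: [0.1, -1.0, 1.1]
opening: 0.0851
```

Run:
```python
from h import *
o=ctrl.get_obs(); print(o["t"],o["tool_pos"],o["q"].round(3),o["dq"].round(3)); rel((.47,.15,.30),5.5)
im=ctrl.get_image("wrist"); c=im["color"][:,:,::-1]; cv2.imwrite("pics/w1.png",c)
np.savez("w1.npz",**im)
```

```text
2.175 [0.46992468 0.15293854 0.29945772] [ 1.630e-01 -3.020e-01  1.790e+00  1.000e-03  1.655e+00  6.200e-02] [ 0.037  0.049 -0.039 -0.03  -0.002  0.092]
shift cm [-0.29 -0.02 -0.05] turn [-0.07 -0.06  0.29]
```

View pics/w1.png

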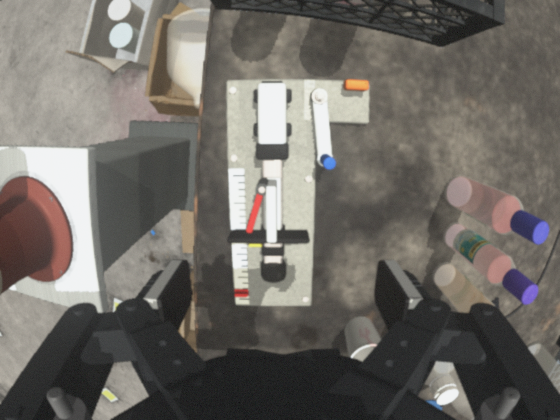

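```bash
cat >> h.py <<'E'
def blobs(im,box,z,fish,name,lo,hi,mn=5):
    hsv=cv2.cvtColor(im["color"],cv2.COLOR_RGB2HSV); m=cv2.inRange(hsv,np.array(lo),np.array(hi))
    mm=np.zeros_like(m); x0,y0,x1,y1=box; mm[y0:y1,x0:x1]=m[y0:y1,x0:x1]
    k,l,s,c=cv2.connectedComponentsWithStats(mm); out=[]
    for i in range(1,k):
        if s[i,4]>=mn: print(name,s[i],c[i].round(2),onz(im,*c[i],z,fish).round(4))
E
python3 - <<'E'
from h import *
im=dict(np.load("w1.npz")); b=(215,70,380,310)
for n,lo,hi,z in [("blue",(105,120,90),(125,255,255),.055),("yel",(22,120,90),(34,255,255),.026),("red",(172,130,90),(180,255,255),.022),("red2",(0,130,90),(4,255,255),.022),("or",(5,150,120),(18,255,255),.03)]: blobs(im,b,z,True,n,lo,hi)
c=im["color"][75:310,215:380,::-1]; c=cv2.resize(c,None,fx=4.8,fy=4.8,interpolation=cv2.INTER_CUBIC)
cv2.imwrite("pics/w1a.png",c[:600]); cv2.imwrite("pics/w1b.png",c[528:])
E
```

```text
blue [323 157  13  13 124] [328.8  162.69] [0.5249 0.174  0.055 ]
yel [250 244  12   2  24] [255.5 244.5] [0.4395 0.0413 0.026 ]
red2 [246 194  16  40 229] [253.59 213.69] [0.4331 0.0865 0.022 ]
red2 [234 289  14   8  90] [240.96 292.57] [ 0.422  -0.0451  0.022 ]
or [345  80  23  10 154] [355.79  85.28] [0.5528 0.2799 0.03  ]
```

View pics/w1a.png

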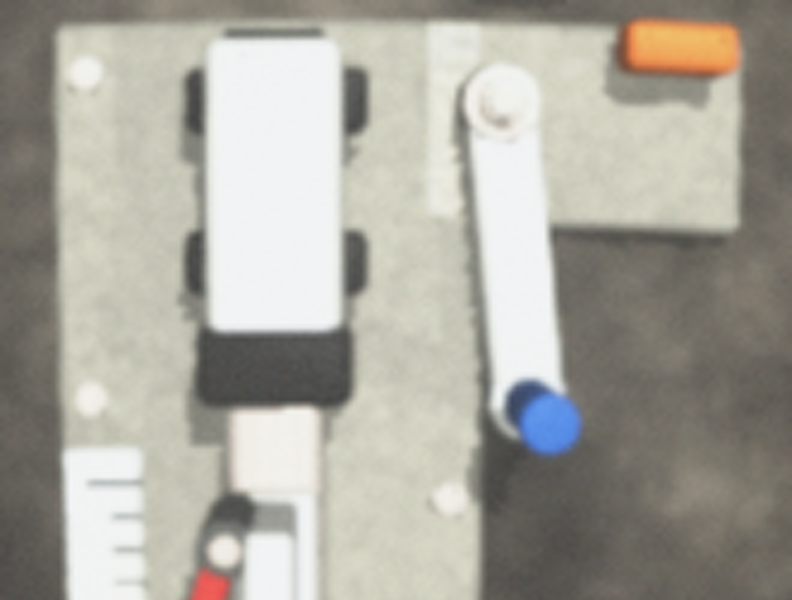

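View pics/w1b.png

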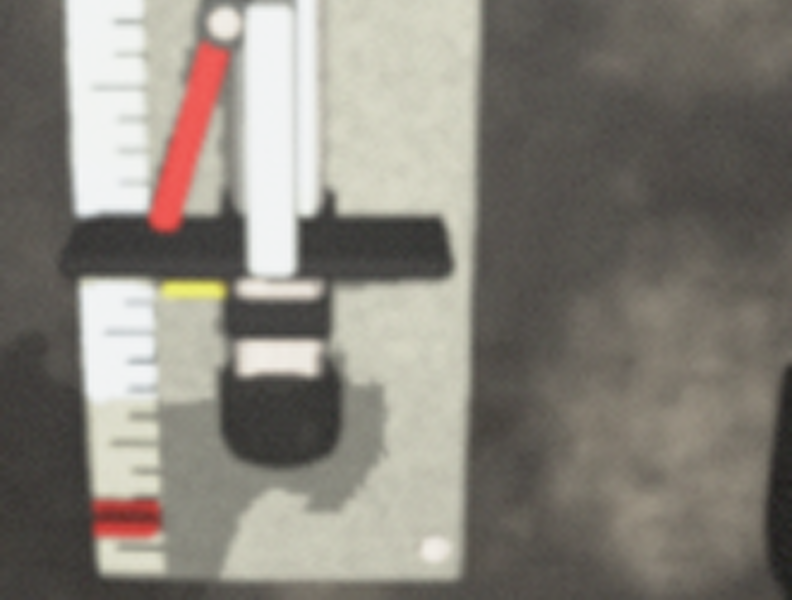

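Run:
```python
from h import *
im=dict(np.load("w1.npz"))
def P(cx,cy,z,b=0): return onz(im,215+(cx-2)/4.8-.0,75+(cy+528*b-2)/4.8,z,True)
yaw=np.radians(5.5); X=np.array([np.cos(yaw),np.sin(yaw),0]);Y=np.array([-X[1],X[0],0])
L=dict(bTL=(57,28,.012),bTR=(742,28,.012),bBL=(98,580,.012,1),bBR=(462,580,.012,1),knob=(550,420,.072),knobbase=(528,405,.028),hinge=(500,97,.036),tubeA=(272,40,.054),tubeB=(278,332,.054),
finT=(269,4,.097,1),finB=(272,276,.097,1),finL=(245,150,.097,1),finR=(298,150,.097,1),levh=(224,22,.096,1),levtip=(165,222,.094,1),plTL=(72,216,.051,1),plBL=(62,265,.087,1),plBR=(452,265,.087,1),plTR=(440,216,.051,1),ptr=(165,292,.026,1),ptr_bot=(195,299,.026,1),mark_t=(160,500,.022,1),mark_b=(160,536,.022,1),or1=(680,48,.03))
W={k:P(*v) for k,v in L.items()}
e=W['bTL']-W['bBL'];print(np.degrees(np.arctan2(e[1],e[0]))-90,np.linalg.norm(e))
e=W['plBR']-W['plBL'];print(np.degrees(np.arctan2(e[1],e[0])),np.linalg.norm(e))
e=W['bBR']-W['bBL'];print(np.degrees(np.arctan2(e[1],e[0])),np.linalg.norm(e))
e=W['tubeA']-W['tubeB'];print(np.degrees(np.arctan2(e[1],e[0]))-90,np.linalg.norm(e))
e=W['finT']-W['finB'];print(np.degrees(np.arctan2(e[1],e[0]))-90,np.linalg.norm(e))
for k,w in W.items(): print(k,w.round(4),"sx",(w@X).round(4),"sy",(w@Y).round(4))
h=W['hinge'];d=W['knob']-h; print(np.hypot(*d[:2]),np.degrees(np.arctan2(d@X,-(d@Y))))
```

```text
5.594238051128144 0.34912822096331225
6.002864192888756 0.1017270240309031
6.266317467489639 0.12454321199125962
6.786324632251194 0.07692768297916142
5.792245090171662 0.07000639540432256
bTL [0.3783 0.27   0.012 ] sx 0.4025 sy 0.2325
bTR [0.5749 0.2924 0.012 ] sx 0.6003 sy 0.2359
bBL [ 0.4124 -0.0775  0.012 ] sx 0.403 sy -0.1166
bBR [ 0.5362 -0.0639  0.012 ] sx 0.5276 sy -0.115
knob [0.5226 0.1768 0.072 ] sx 0.5371 sy 0.1259
knobbase [0.5226 0.1751 0.028 ] sx 0.537 sy 0.1242
hinge [0.5042 0.2596 0.036 ] sx 0.5267 sy 0.2101
tubeA [0.4423 0.2666 0.054 ] sx 0.4658 sy 0.223
tubeB [0.4514 0.1902 0.054 ] sx 0.4675 sy 0.1461
finT [0.4549 0.1457 0.097 ] sx 0.4668 sy 0.1015
finB [0.462  0.0761 0.097 ] sx 0.4671 sy 0.0314
finL [0.4523 0.1086 0.097 ] sx 0.4607 sy 0.0648
finR [0.4653 0.11   0.097 ] sx 0.4737 sy 0.0648
levh [0.4445 0.14   0.096 ] sx 0.4558 sy 0.0968
levtip [0.4337 0.0866 0.094 ] sx 0.44 sy 0.0447
plTL [0.4039 0.0696 0.051 ] sx 0.4087 sy 0.0306
plBL [0.4069 0.0691 0.087 ] sx 0.4117 sy 0.0298
plBR [0.5081 0.0798 0.087 ] sx 0.5134 sy 0.0307
plTR [0.5073 0.0804 0.051 ] sx 0.5127 sy 0.0314
ptr [0.4301 0.0388 0.026 ] sx 0.4318 sy -0.0026
ptr_bot [0.4393 0.0375 0.026 ] sx 0.4409 sy -0.0048
mark_t [ 0.4326 -0.0367  0.022 ] sx 0.4271 sy -0.078
mark_b [ 0.4334 -0.0505  0.022 ] sx 0.4265 sy -0.0918
or1 [0.5533 0.281  0.03  ] sx 0.5777 sy 0.2267
0.08478644099504852 7.04569185411353
```

Run:
```python
from h import *
rel((.523,.175,.15),95.6);rel((.523,.175,.036),95.6)
im=ctrl.get_image("scene"); cv2.imwrite("pics/s1.png",im["color"][:,:,::-1])
im=ctrl.get_image("top"); cv2.imwrite("pics/t1.png",cv2.resize(im["color"][120:320,130:330,::-1],None,fx=3,fy=3))
```

```text
shift cm [ 1.77  5.52 14.95] turn [-1.000e-02 -9.000e-02 -8.993e+01]
shift cm [ 1.76  5.53 26.35] turn [-1.000e-02 -9.000e-02 -8.993e+01]
```

View pics/s1.png

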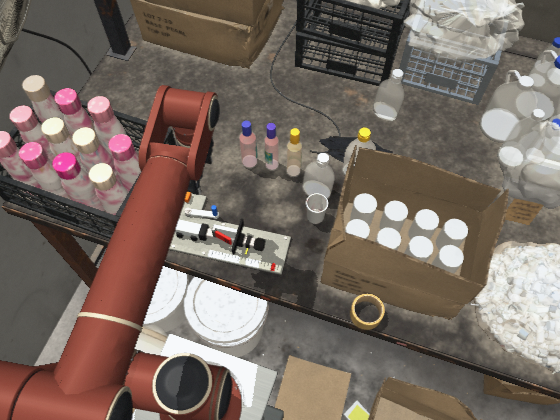

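View pics/t1.png

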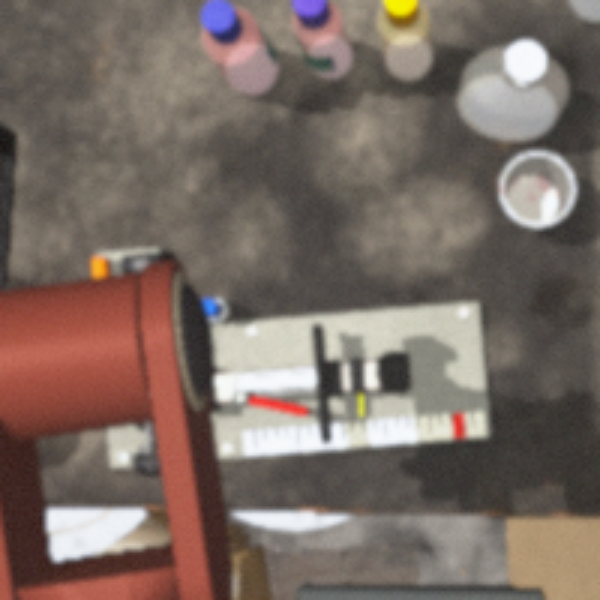

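Emit:
play_rows(
  motion=[
    [[-1,0.2,0.6,2,0,0,-10],[-1,0.4,1.2,4,0,0,-20],[-1,0.6,1.8,6,0,0,-30],[-1,0.8,2.4,8,0,0,-40],[-1,1.0,3.0,10,0,0,-50],[-1,1.2,3.6,12,0,0,-60],[-1,1.4,4.2,14,0,0,-70],[-1,1.6,4.8,15,0,0,-80],[-1,1.75,5.5,15,0,0,-90],[-1,1.75,5.5,16,0,0,-90],[-1,1.75,5.5,16,0,0,-90]],
  ],
)

```text
t: 3.7
tool_pos: [0.5221, 0.1707, 0.1386]
tool_rot: [0.143, -3.136, 0.001]
contact_force: [0.5, -0.2, -0.5]
opening: 0.0853
```

Run:
```python
from h import *
o=ctrl.get_obs(); print(o["t"],o["tool_pos"],o["q"].round(3),o["contact_force"]); rel((.523,.175,.036),95.6)
im=ctrl.get_image("wrist"); cv2.imwrite("pics/w2.png",im["color"][:,:,::-1]); np.savez("w2.npz",**im)
blobs(im,(0,0,560,420),.072,True,"blue",(105,120,90),(125,255,255),40)
```

```text
3.7 [0.52209239 0.17074162 0.13857099] [ 0.181 -0.071  1.857 -0.     1.358 -1.481] [ 0.52097448 -0.17465536 -0.54007722]
shift cm [-0.16  0.42 10.26] turn [-0.01 -0.16 -0.38]
blue [278 201  21  26 355] [287.79 215.78] [0.5214 0.1755 0.072 ]
```

View pics/w2.png

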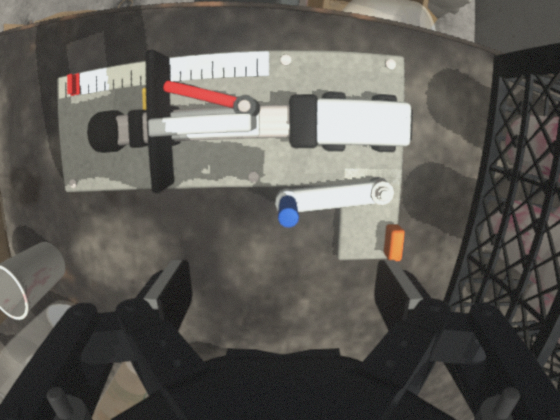

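Emit:
play_rows(
  motion=[
    [[-1,-0.1,0.45,3,0,0,0],[-1,-0.1,0.45,6,0,0,0],[-1,-0.1,0.45,8.5,0,0,0],[-1,-0.1,0.45,10.2,0,0,0],[0,-0.1,0.45,10.2,0,0,0],[1,-0.1,0.45,10.2,0,0,0],[1,-0.1,0.45,10.2,0,0,0],[1,-0.1,0.45,10.2,0,0,0],[1,-0.1,0.45,10.2,0,0,0],[1,-0.1,0.45,10.2,0,0,0],[1,-0.1,0.45,10.2,0,0,0]],
  ],
  newtons=25,
)

```text
t: 5.12
tool_pos: [0.5237, 0.1748, 0.0383]
tool_rot: [0.145, -3.138, 0.003]
contact_force: [-1.3, -5.0, 5.3]
opening: 0.0145
```

Run:
```python
from h import *
o=ctrl.get_obs(); print(o["t"],o["tool_pos"],o["opening"],o["contact_force"])
im=ctrl.get_image("wrist"); cv2.imwrite("pics/w3.png",im["color"][:,:,::-1])
# arc targets
p=o["tool_pos"].copy(); Rt=R.from_rotvec(o["tool_rot"]).as_matrix()
yaw=np.radians(5.7); 
for hn in ((.506,.259),(.505,.2595)):
    h=np.array([*hn,p[2]]); d=p-h; r=np.hypot(*d[:2]); a0=np.arctan2(d[1],d[0]); print(r,np.degrees(a0)+84.3)
    for a in np.linspace(a0,yaw+.03,13): 
        q=h+np.array([.085*np.cos(a),.085*np.sin(a),0]); print(np.degrees(a).round(1),(Rt.T@(q-p)*100).round(2))
```

```text
5.125 [0.52366326 0.1748217  0.038265  ] 0.014461683730584471 [-1.32393114 -4.99659026  5.29374979]
0.08601149420045032 6.150531834289453
-78.1 [ 0.01  0.1  -0.  ]
-71.0 [-1.03  0.29 -0.  ]
-63.9 [-2.04  0.6  -0.  ]
-56.8 [-3.    1.04 -0.  ]
-49.6 [-3.9   1.59 -0.  ]
-42.5 [-4.73  2.25 -0.01]
-35.4 [-5.46  3.01 -0.01]
-28.2 [-6.1   3.85 -0.01]
-21.1 [-6.63  4.77 -0.01]
-14.0 [-7.04  5.74 -0.01]
-6.8 [-7.33  6.76 -0.02]
0.3 [-7.48  7.81 -0.02]
7.4 [-7.51  8.86 -0.02]
0.08671062191718597 6.729380853871845
-77.6 [ 0.02  0.17 -0.  ]
-70.5 [-1.01  0.36 -0.  ]
-63.4 [-2.01  0.69 -0.  ]
-56.3 [-2.96  1.13 -0.  ]
-49.2 [-3.85  1.68 -0.  ]
-42.2 [-4.67  2.34 -0.01]
-35.1 [-5.4   3.1  -0.01]
-28.0 [-6.03  3.94 -0.01]
-20.9 [-6.55  4.85 -0.01]
-13.8 [-6.95  5.82 -0.01]
-6.7 [-7.23  6.83 -0.02]
0.3 [-7.39  7.87 -0.02]
7.4 [-7.41  8.92 -0.02]
```

View pics/w3.png

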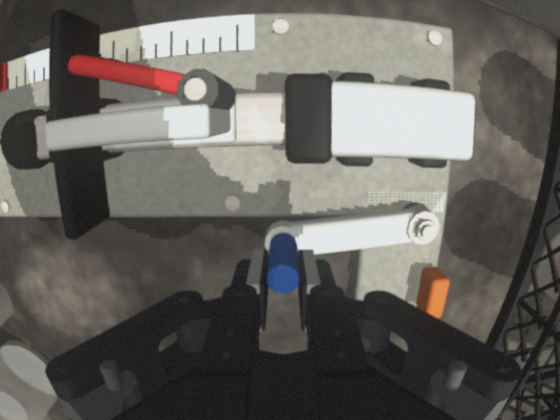

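Emit:
play_rows(
  motion=[
    [[1,-0.5,0.15,0,0,0,0],[1,-1.0,0.27,0,0,0,0],[1,-1.55,0.42,0,0,0,0],[1,-2.0,0.6,0,0,0,0],[1,-2.5,0.82,0,0,0,0],[1,-3.0,1.05,0,0,0,0],[1,-3.45,1.33,0,0,0,0],[1,-3.9,1.61,0,0,0,0],[1,-4.3,1.95,0,0,0,0],[1,-4.7,2.27,0,0,0,0],[1,-5.1,2.65,0,0,0,0],[1,-5.45,3.03,0,0,0,0],[1,-5.78,3.45,0,0,0,0],[1,-6.08,3.88,0,0,0,0],[1,-6.35,4.33,0,0,0,0],[1,-6.6,4.8,0,0,0,0],[1,-6.82,5.3,0,0,0,0],[1,-7.0,5.77,0,0,0,0]],
  ],
)

```text
t: 7.42
tool_pos: [0.5932, 0.2365, 0.039]
tool_rot: [-0.143, 3.127, -0.008]
contact_force: [13.7, -7.9, -5.8]
opening: 0.0142
```

Run:
```python
from h import *
o=ctrl.get_obs(); print(o["t"],o["tool_pos"],o["opening"],o["contact_force"])
im=ctrl.get_image("wrist"); cv2.imwrite("pics/w4.png",im["color"][:,:,::-1])
p=o["tool_pos"].copy(); Rt=R.from_rotvec(o["tool_rot"]).as_matrix(); 
h=np.array([.506,.259,p[2]])
for a in np.radians([-14,-9,-4,1,5,8,10]):
    q=h+.085*np.array([np.cos(a),np.sin(a),0]); print(np.degrees(a).round(1),(Rt.T@(q-p)*100).round(2))
```

```text
7.425 [0.5932343  0.23652511 0.03899893] 0.014244110127048695 [13.68607139 -7.89812092 -5.77589141]
-14.0 [ 0.46  0.23 -0.01]
-9.0 [ 0.24  0.94 -0.01]
-4.0 [ 0.09  1.67 -0.01]
1.0 [ 0.    2.41 -0.01]
5.0 [-0.02  3.   -0.02]
8.0 [-0.01  3.44 -0.02]
10.0 [ 0.01  3.74 -0.02]
```

View pics/w4.png

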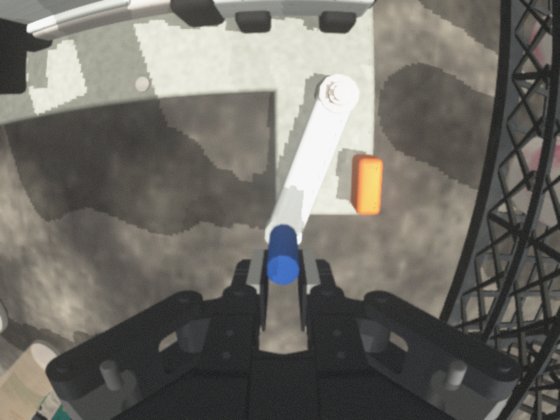

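Run:
```python
from h import *
o=ctrl.get_obs()
p=o["tool_pos"].copy(); Rt=R.from_rotvec(o["tool_rot"]).as_matrix(); 
h=np.array([.5105,.259,p[2]])
for a in np.radians([-14,-9,-4,1,5,6,8,10]):
    q=h+.085*np.array([np.cos(a),np.sin(a),0]); print(np.degrees(a).round(1),(Rt.T@(q-p)*100).round(2))
```

```text
-14.0 [ 0.02  0.15 -0.  ]
-9.0 [-0.19  0.86 -0.  ]
-4.0 [-0.34  1.58 -0.01]
1.0 [-0.43  2.32 -0.01]
5.0 [-0.45  2.91 -0.01]
6.0 [-0.45  3.06 -0.01]
8.0 [-0.44  3.36 -0.01]
10.0 [-0.43  3.65 -0.02]
```

Emit:
play_rows(
  motion=[
    [[1,-0.1,0.4,0,0,0,0],[1,-0.2,0.85,0,0,0,0],[1,-0.28,1.3,0,0,0,0],[1,-0.36,1.7,0,0,0,0],[1,-0.42,2.1,0,0,0,0],[1,-0.44,2.5,0,0,0,0],[1,-0.45,2.8,0,0,0,0],[1,-0.45,3.0,0,0,0,0],[1,-0.45,3.2,0,0,0,0],[1,-0.45,3.3,0,0,0,0]],
  ],
)

```text
t: 8.72
tool_pos: [0.5944, 0.267, 0.0387]
tool_rot: [-0.145, 3.129, -0.019]
contact_force: [-1.5, -15.6, 4.5]
opening: 0.0144
```

Run:
```python
from h import *
o=ctrl.get_obs(); print(o["t"],o["tool_pos"],o["opening"],o["contact_force"])
im=ctrl.get_image("wrist"); cv2.imwrite("pics/w5.png",im["color"][:,:,::-1])
```

```text
8.725 [0.59439663 0.26699497 0.03865394] 0.014366571413485065 [ -1.50421908 -15.6335168    4.50865674]
```

View pics/w5.png

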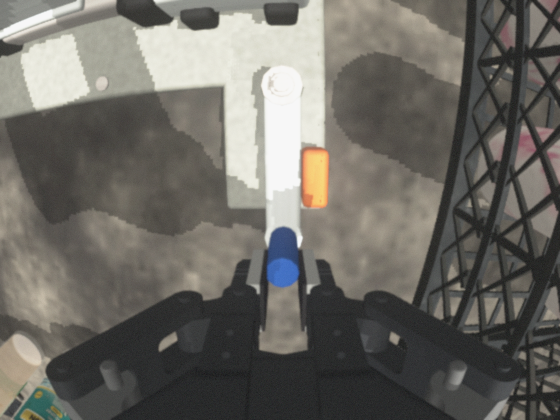

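Emit:
play_rows(
  motion=[
    [[-0.2,-0.45,3.1,0,0,0,0],[-0.2,-0.45,3.0,0,0,0,0],[-0.2,-0.45,3.0,0,0,0,0],[-0.2,-0.45,3.0,0,0,0,0]],
  ],
)

```text
t: 9.28
tool_pos: [0.5927, 0.2851, 0.0343]
tool_rot: [0.143, -3.134, 0.055]
contact_force: [-5.0, -37.2, 2.7]
opening: 0.0513
```

Emit:
play_rows(
  motion=[
    [[-0.2,0,-1.0,-0.2,0,0,0],[-0.2,0,-1.7,-0.4,0,0,0],[-0.2,0,-1.7,-2,0,0,0],[-0.2,0,-1.7,-5,0,0,0],[-0.2,0,-1.7,-9,0,0,0],[-0.2,0,-1.7,-12,0,0,0],[-0.2,0,-1.7,-12,0,0,0]],
  ],
)

```text
t: 10.15
tool_pos: [0.5971, 0.2748, 0.1608]
tool_rot: [-0.145, 3.132, -0.049]
contact_force: [-0.0, 0.9, -0.6]
opening: 0.0512
```

Run:
```python
from h import *
o=ctrl.get_obs(); print(o["t"],o["tool_pos"],o["opening"],o["contact_force"])
im=ctrl.get_image("wrist"); cv2.imwrite("pics/w6.png",im["color"][:,:,::-1]); np.savez("w6.npz",**im)
im=ctrl.get_image("top"); cv2.imwrite("pics/t6.png",cv2.resize(im["color"][170:300,140:310,::-1],None,fx=4.5,fy=4.5,interpolation=cv2.INTER_CUBIC)); np.savez("t6.npz",**im)
rel((.456,.098,.15),5.65);rel((.456,.098,.057),5.65)
```

```text
10.15 [0.59707482 0.27480101 0.16077039] 0.05124698953019201 [-0.02966183  0.85891465 -0.60297875]
shift cm [ 15.41 -16.16   1.16] turn [-1.71  1.34 89.64]
shift cm [ 15.37 -15.84  10.46] turn [-1.71  1.34 89.64]
```

View pics/w6.png

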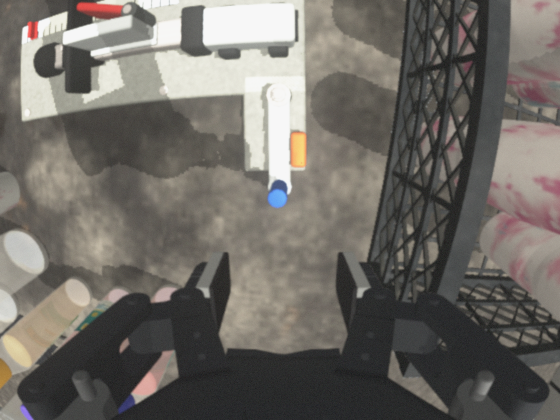

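View pics/t6.png

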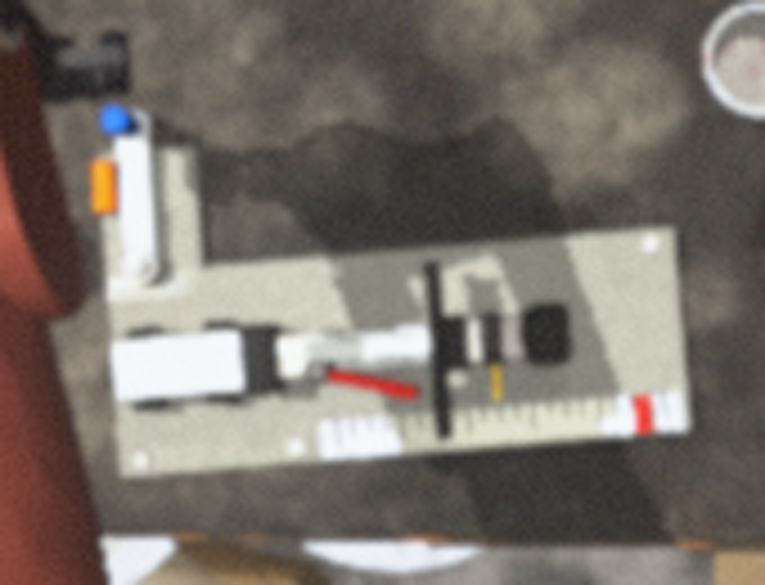

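Emit:
play_rows(
  motion=[
    [[-1,1.5,-1.6,0,-0.2,0.2,10],[-1,3.1,-3.2,0,-0.3,0.3,20],[-1,4.6,-4.8,0,-0.5,0.4,30],[-1,6.2,-6.5,0.2,-0.7,0.5,40],[-1,7.7,-8.1,0.4,-0.9,0.7,50],[-1,9.3,-9.7,0.6,-1.1,0.8,60],[-1,10.8,-11.3,0.8,-1.3,1.0,70],[-1,12.4,-13,1,-1.5,1.2,80],[-1,13.9,-14.6,1.1,-1.7,1.3,89.6],[-1,15.4,-16.1,1.2,-1.7,1.3,89.6],[-1,15.4,-16.1,1.2,-1.7,1.3,89.6],[-1,15.4,-16.1,1.2,-1.7,1.3,89.6]],
  ],
)

```text
t: 11.75
tool_pos: [0.4559, 0.099, 0.1488]
tool_rot: [-2.108, -2.329, 0.001]
contact_force: [0.4, 0.5, 0.3]
opening: 0.0851
```

Run:
```python
from h import *
o=ctrl.get_obs(); print(o["t"],o["tool_pos"],o["opening"],o["q"].round(3)); rel((.456,.098,.057),5.65)
im=ctrl.get_image("wrist"); cv2.imwrite("pics/w7.png",im["color"][:,:,::-1]); np.savez("w7.npz",**im)
im=ctrl.get_image("top"); cv2.imwrite("pics/t7.png",cv2.resize(im["color"][170:300,140:310,::-1],None,fx=4.5,fy=4.5,interpolation=cv2.INTER_CUBIC)); np.savez("t7.npz",**im)
im=ctrl.get_image("scene"); cv2.imwrite("pics/s7.png",im["color"][:,:,::-1]); np.savez("s7.npz",**im)
```

```text
11.75 [0.45587543 0.09898417 0.14881393] 0.08508396659179716 [ 0.054 -0.297  2.035 -0.     1.404 -0.045]
shift cm [-0.1   0.01  9.18] turn [-0.05  0.    0.05]
```

View pics/w7.png

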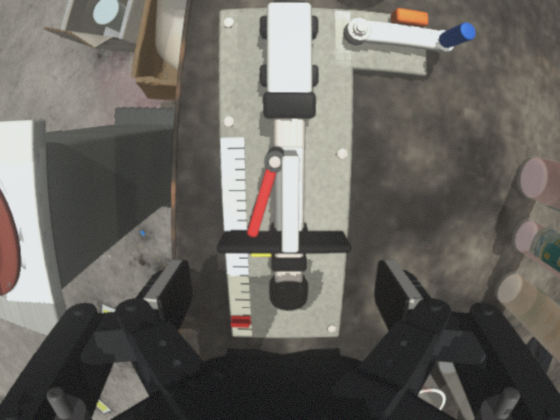

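View pics/t7.png

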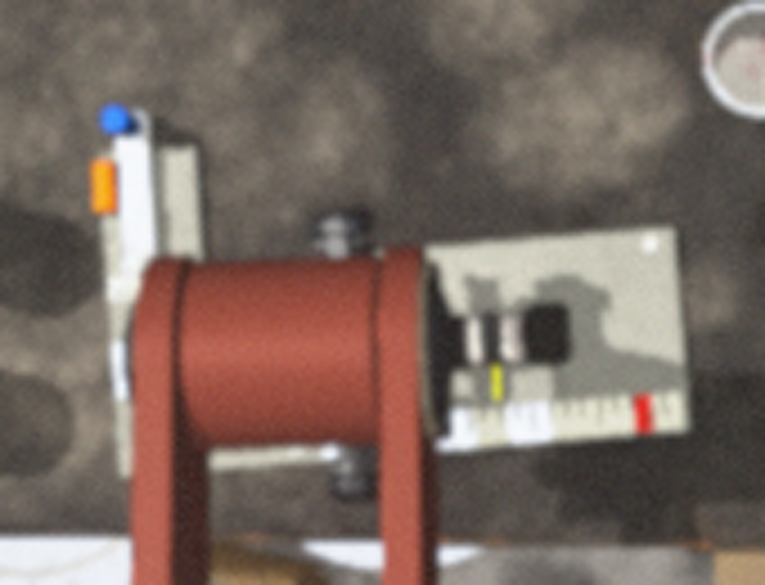

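View pics/s7.png

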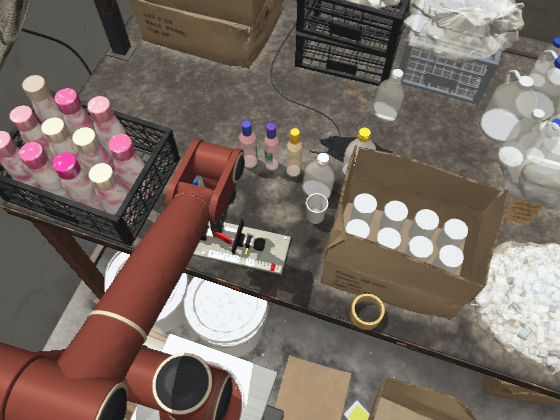

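Run:
```python
from h import *
yaw=np.radians(5.65); X=np.array([np.cos(yaw),np.sin(yaw),0]);Y=np.array([-X[1],X[0],0])
def wc(im,box,w,z,fish=False):
    x0,y0,x1,y1=box; c=im["color"].astype(float)[y0:y1,x0:x1]; s=np.clip(w(c),0,None)
    s[s<.25*s.max()]=0
    ys,xs=np.mgrid[y0:y1,x0:x1]; u=(s*xs).sum()/s.sum();v=(s*ys).sum()/s.sum(); p=onz(im,u,v,z,fish); return (round(u,2),round(v,2)),p.round(4),(p@X).round(4),(p@Y).round(4)
red=lambda c:c[...,0]-np.maximum(c[...,1],c[...,2])-15
yel=lambda c:np.minimum(c[...,0],c[...,1])-c[...,2]-45
for f in ("t6","t7"):
    im=dict(np.load(f+".npz"))
    mk=wc(im,(276,254,291,270),red,.022); pt=wc(im,(244,247,256,262),yel,.026); print(f,mk,pt,pt[3]-mk[3])
im=dict(np.load("s7.npz")); mk=wc(im,(262,258,283,275),red,.022); pt=wc(im,(238,243,256,260),yel,.026); print("s7",mk,pt,pt[3]-mk[3])
for f,b1,b2 in (("w1",(230,286,252,300),(248,240,266,250)),("w7",(226,312,258,335),(246,250,276,260))):
    im=dict(np.load(f+".npz")); mk=wc(im,b1,red,.022,True); pt=wc(im,b2,yel,.026,True); print(f,mk,pt,pt[3]-mk[3])
im=dict(np.load("s7.npz"));cv2.imwrite("pics/s7c.png",cv2.resize(im["color"][205:280,200:300,::-1],None,fx=7,fy=7,interpolation=cv2.INTER_CUBIC))
im=dict(np.load("w7.npz"));cv2.imwrite("pics/w7c.png",cv2.resize(im["color"][225:345,210:360,::-1],None,fx=5,fy=5,interpolation=cv2.INTER_CUBIC))
```

```text
t6 ((np.float64(282.5), np.float64(261.69)), array([ 0.421 , -0.0478,  0.022 ]), np.float64(0.4142), np.float64(-0.089)) ((np.float64(249.95), np.float64(254.67)), array([0.4386, 0.0408, 0.026 ]), np.float64(0.4405), np.float64(-0.0026)) 0.08639999999999999
t7 ((np.float64(282.46), np.float64(261.51)), array([ 0.4215, -0.0477,  0.022 ]), np.float64(0.4147), np.float64(-0.089)) ((np.float64(249.9), np.float64(254.45)), array([0.4392, 0.041 , 0.026 ]), np.float64(0.4411), np.float64(-0.0025)) 0.0865
s7 ((np.float64(272.74), np.float64(266.49)), array([ 0.4232, -0.0499,  0.022 ]), np.float64(0.4162), np.float64(-0.0913)) ((np.float64(246.2), np.float64(250.7)), array([0.4429, 0.0402, 0.026 ]), np.float64(0.4447), np.float64(-0.0036)) 0.0877
w1 ((np.float64(240.81), np.float64(292.75)), array([ 0.4218, -0.0454,  0.022 ]), np.float64(0.4153), np.float64(-0.0868)) ((np.float64(254.91), np.float64(244.92)), array([0.4387, 0.0405, 0.026 ]), np.float64(0.4405), np.float64(-0.0029)) 0.0839
w7 ((np.float64(240.31), np.float64(321.48)), array([ 0.4222, -0.045 ,  0.022 ]), np.float64(0.4157), np.float64(-0.0864)) ((np.float64(260.67), np.float64(254.6)), array([0.4388, 0.04  , 0.026 ]), np.float64(0.4406), np.float64(-0.0034)) 0.083
```

View pics/s7c.png

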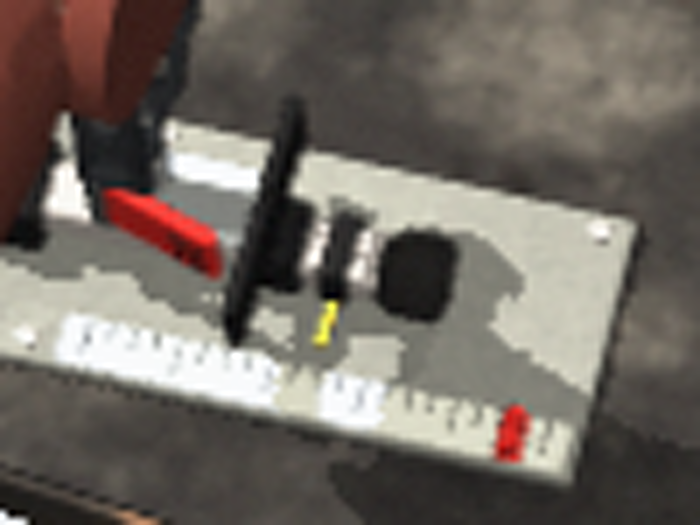

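View pics/w7c.png

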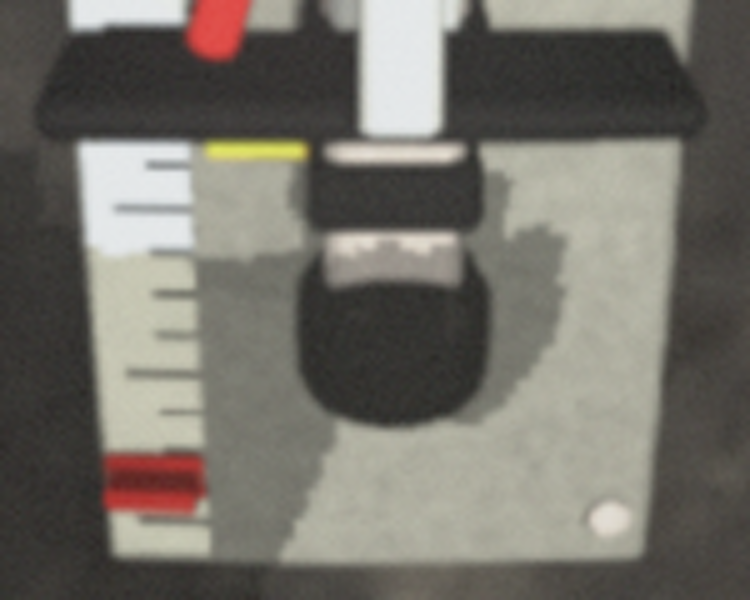

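Emit:
play_rows(
  motion=[
    [[-1,-0.1,0,2.5,0,0,0],[-1,-0.1,0,5,0,0,0],[-1,-0.1,0,7,0,0,0],[-1,-0.1,0,8.5,0,0,0],[-1,-0.1,0,9.2,0,0,0],[-1,-0.1,0,9.2,0,0,0],[-1,-0.1,0,9.2,0,0,0]],
  ],
)

```text
t: 12.78
tool_pos: [0.4571, 0.0981, 0.0582]
tool_rot: [2.107, 2.329, 0.001]
contact_force: [-0.4, -0.0, 0.5]
opening: 0.0857
```

Run:
```python
from h import *
o=ctrl.get_obs(); print(o["t"],o["tool_pos"],o["opening"],o["contact_force"])
im=ctrl.get_image("wrist"); cv2.imwrite("pics/w8.png",im["color"][:,:,::-1]); np.savez("w8.npz",**im)
```

```text
12.775 [0.45707982 0.09811029 0.058232  ] 0.08574882131380816 [-0.41414947 -0.01591562  0.47453527]
```

View pics/w8.png

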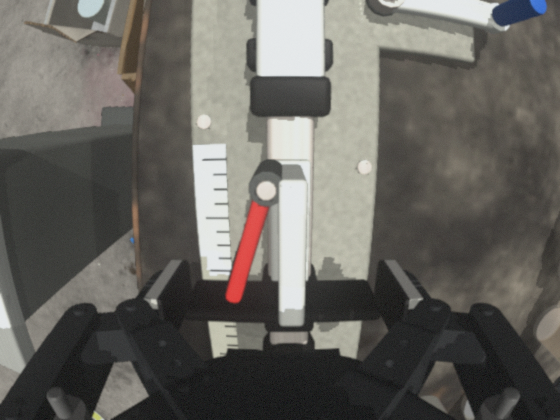

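Emit:
play_rows(
  motion=[
    [[-1,-0.5,0,0.1,0,0,0],[-1,-1.0,0,0.1,0,0,0],[-1,-1.5,0,0.1,0,0,0],[-1,-2.1,0,0.1,0,0,0],[-1,-2.7,0,0.1,0,0,0],[-1,-3.3,0,0.1,0,0,0],[-1,-3.9,0,0.1,0,0,0],[-1,-4.5,0,0.1,0,0,0],[-1,-5.1,0,0.1,0,0,0],[-1,-5.7,0,0.1,0,0,0],[-1,-6.3,0,0.1,0,0,0],[-1,-6.9,0,0.1,0,0,0],[-1,-7.3,0,0.1,0,0,0],[-1,-7.5,0,0.1,0,0,0],[-1,-7.5,0,0.1,0,0,0]],
  ],
)

```text
t: 14.7
tool_pos: [0.4646, 0.0234, 0.0573]
tool_rot: [2.107, 2.329, 0.001]
contact_force: [-0.3, 0.7, 0.3]
opening: 0.0854
```

Run:
```python
from h import *
o=ctrl.get_obs(); print(o["t"],o["tool_pos"],o["opening"],o["contact_force"])
im=ctrl.get_image("wrist"); cv2.imwrite("pics/w9.png",im["color"][:,:,::-1]); np.savez("w9.npz",**im)
im=ctrl.get_image("top"); cv2.imwrite("pics/t9.png",cv2.resize(im["color"][170:300,140:310,::-1],None,fx=4.5,fy=4.5,interpolation=cv2.INTER_CUBIC)); np.savez("t9.npz",**im)
im=ctrl.get_image("scene"); cv2.imwrite("pics/s9.png",cv2.resize(im["color"][195:295,200:310,::-1],None,fx=6,fy=6,interpolation=cv2.INTER_CUBIC)); np.savez("s9.npz",**im)
```

```text
14.7 [0.46462747 0.02341903 0.05734714] 0.08542014832032178 [-0.29205719  0.6649804   0.34986403]
```

View pics/w9.png

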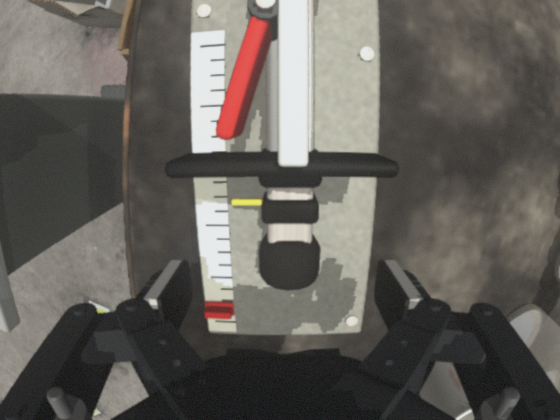

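View pics/t9.png

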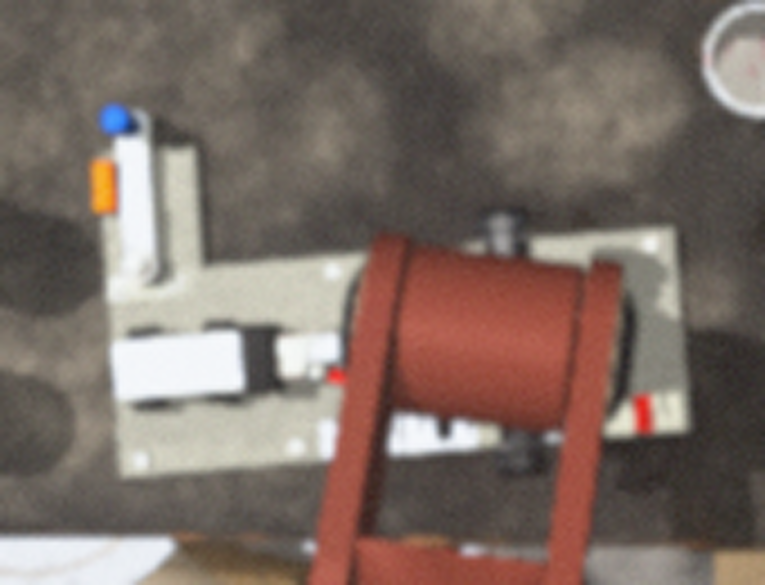

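View pics/s9.png

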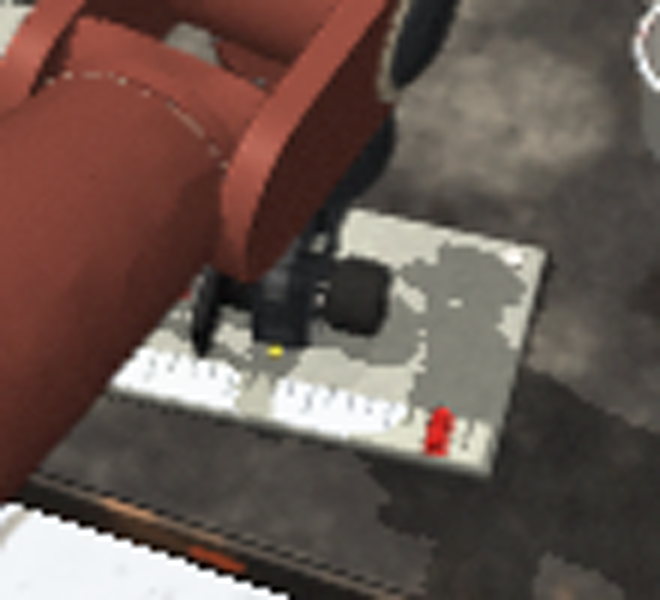

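Run:
```python
import cv2
a=cv2.imread("pics/w3.png")[225:345,210:360]; b=cv2.imread("pics/w9.png")[240:340,100:250]
cv2.imwrite("pics/z3.png",cv2.resize(a,None,fx=5,fy=5,interpolation=cv2.INTER_CUBIC));cv2.imwrite("pics/z9.png",cv2.resize(b,None,fx=5,fy=5,interpolation=cv2.INTER_CUBIC))
```

```text
(no output)
```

View pics/z3.png

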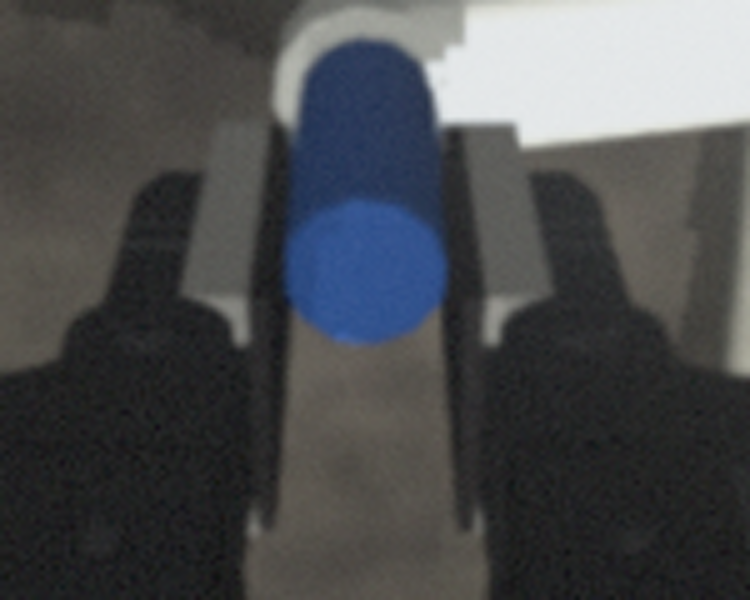

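View pics/z9.png

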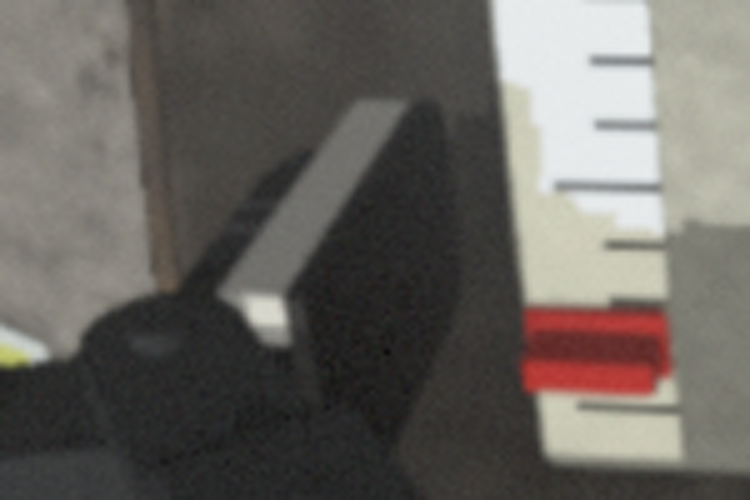

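Emit:
play_rows(
  motion=[
    [[-1,0,0,-1.0,0,0,0],[-1,1,0,-1.5,0,0,0],[-1,3,0,-1.5,0,0,0],[-1,5,0,-1.5,0,0,0],[-1,7,0,-1.5,0,0,0],[-1,7.6,0,-1.5,0,0,0],[-1,7.6,0,0,0,0,0],[-1,7.6,0,1.0,0,0,0],[-1,7.6,0,1.0,0,0,0]],
  ],
)

```text
t: 15.98
tool_pos: [0.4556, 0.0987, 0.0454]
tool_rot: [-2.108, -2.328, 0.003]
contact_force: [-0.4, -0.4, -0.2]
opening: 0.0853
```

Run:
```python
from h import *
o=ctrl.get_obs(); print(o["t"],o["tool_pos"],o["opening"],o["contact_force"])
im=ctrl.get_image("wrist"); cv2.imwrite("pics/w10.png",im["color"][:,:,::-1])
im=ctrl.get_image("scene"); cv2.imwrite("pics/s10.png",cv2.resize(im["color"][180:290,180:300,::-1],None,fx=5,fy=5,interpolation=cv2.INTER_CUBIC))
```

```text
15.975 [0.45559731 0.0986624  0.04541114] 0.08533834392470206 [-0.40237582 -0.40975939 -0.24144328]
```

View pics/w10.png

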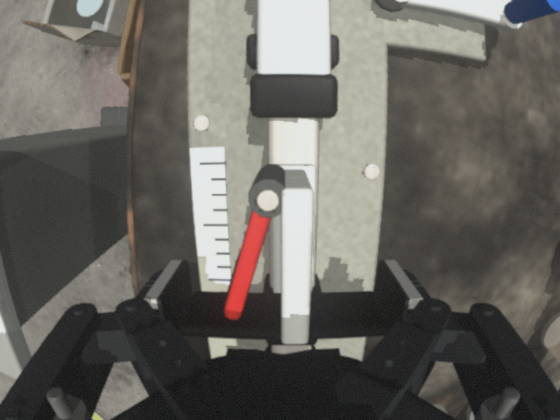

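View pics/s10.png

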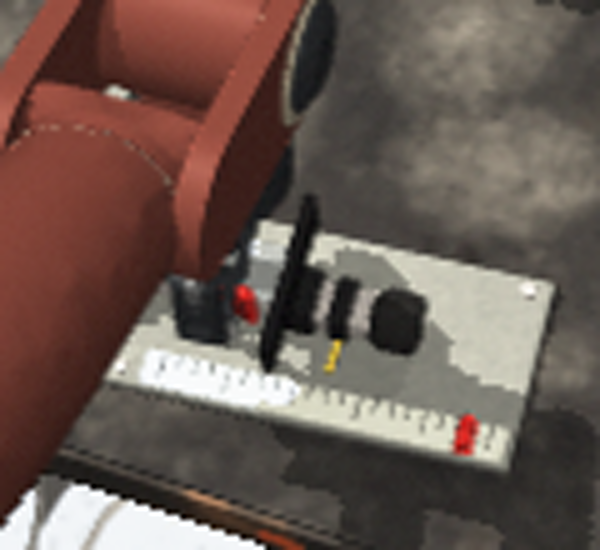

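Run:
```python
from h import *
o=ctrl.get_obs(); Rt=R.from_rotvec(o["tool_rot"]).as_matrix();p=o["tool_pos"]
im=ctrl.get_image("scene")
for cx,cy in ((178,335),(225,345),(200,340)):
  for ly in (-.057,-.0425):
    c,d=ray(im,180+(cx-2)/5,180+(cy-2)/5); n=Rt[:,1]; t=(ly-(c-p)@n)/(d@n); q=c+t*d; print(cx,cy,ly,q.round(4),(Rt.T@(q-p)).round(4))
```

```text
178 335 -0.057 [0.3981 0.1126 0.095 ] [ 0.0195 -0.057  -0.0482]
178 335 -0.0425 [0.4118 0.1222 0.0599] [ 0.0277 -0.0425 -0.0131]
225 345 -0.057 [0.4009 0.0851 0.0958] [-0.0081 -0.057  -0.049 ]
225 345 -0.0425 [0.4146 0.094  0.0607] [-0.0006 -0.0425 -0.0138]
200 340 -0.057 [0.3994 0.0998 0.095 ] [ 0.0066 -0.057  -0.0481]
200 340 -0.0425 [0.4131 0.109  0.0598] [ 0.0145 -0.0425 -0.013 ]
```

Emit:
play_rows(
  motion=[
    [[-1,0,0.1,0.5,0,0,0],[-1,0,0.1,1.0,0,0,0],[-1,-0.4,0.1,1.0,0,0,0],[-1,-0.8,0.1,1.0,0,0,0],[-1,-1.2,0.1,1.0,0,0,0],[-1,-1.6,0.1,1.0,0,0,0],[-1,-2.0,0.1,1.0,0,0,0],[-1,-2.4,0.1,1.0,0,0,0],[-1,-2.4,0.1,1.0,0,0,0]],
  ],
)

```text
t: 17.25
tool_pos: [0.4607, 0.0754, 0.0375]
tool_rot: [2.108, 2.328, 0.003]
contact_force: [-0.6, 4.7, -0.4]
opening: 0.0859
```

Run:
```python
from h import *
o=ctrl.get_obs(); print(o["t"],o["tool_pos"],o["opening"],o["contact_force"])
im=ctrl.get_image("wrist"); cv2.imwrite("pics/w11.png",im["color"][:,:,::-1])
im=ctrl.get_image("scene"); cv2.imwrite("pics/s11.png",cv2.resize(im["color"][180:290,180:300,::-1],None,fx=5,fy=5,interpolation=cv2.INTER_CUBIC));np.savez("s11.npz",**im)
```

```text
17.25 [0.46066124 0.07536434 0.03748469] 0.08586111918746236 [-0.58793165  4.65674714 -0.37378805]
```

View pics/w11.png

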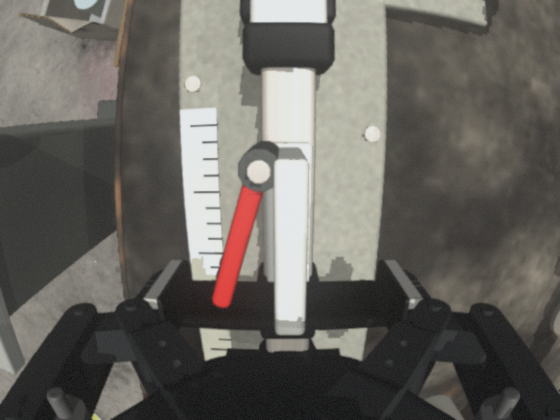

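View pics/s11.png

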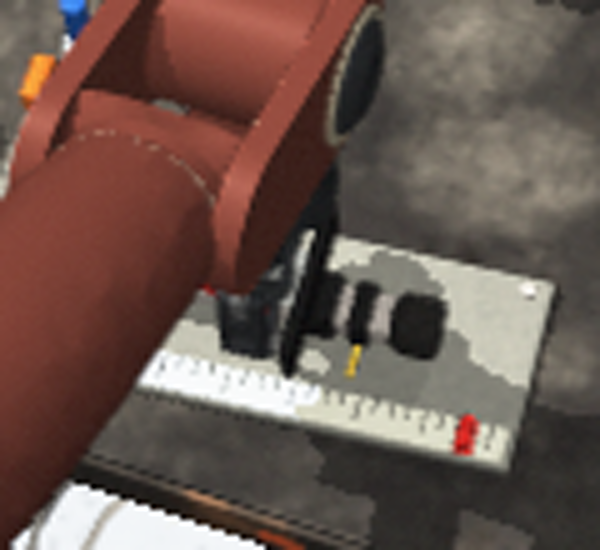

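```bash
cat >> h.py <<'E'
yaw=np.radians(5.65); X=np.array([np.cos(yaw),np.sin(yaw),0]);Y=np.array([-X[1],X[0],0])
def wc(im,box,w,z,fish=False):
    x0,y0,x1,y1=box; c=im["color"].astype(float)[y0:y1,x0:x1]; s=np.clip(w(c),0,None)
    s[s<.25*s.max()]=0
    ys,xs=np.mgrid[y0:y1,x0:x1]; u=(s*xs).sum()/s.sum();v=(s*ys).sum()/s.sum(); p=onz(im,u,v,z,fish); return (round(u,2),round(v,2)),p.round(4),(p@X).round(4),(p@Y).round(4)
red=lambda c:c[...,0]-np.maximum(c[...,1],c[...,2])-15
yel=lambda c:np.minimum(c[...,0],c[...,1])-c[...,2]-45
E
python3 - <<'E'
from h import *
im=dict(np.load("s11.npz"))
print(wc(im,(262,258,283,275),red,.022),wc(im,(244,246,257,258),yel,.026)); print(ctrl.get_obs()["tool_pos"]@Y, ctrl.get_obs()["tool_pos"]@X)
E
```

```text
((np.float64(272.75), np.float64(266.5)), array([ 0.4232, -0.0499,  0.022 ]), np.float64(0.4162), np.float64(-0.0913)) ((np.float64(250.32), np.float64(251.55)), array([0.4444, 0.0278, 0.026 ]), np.float64(0.4449), np.float64(-0.0161))
0.029572733217734817 0.46584691453625493
```

Emit:
play_rows(
  motion=[
    [[-1,-0.5,-0.1,0,0,0,0],[-1,-1.0,-0.2,0.1,0,0,0],[-1,-1.6,-0.3,0.15,0,0,0],[-1,-2.2,-0.3,0.15,0,0,0],[-1,-2.8,-0.3,0.15,0,0,0],[-1,-3.4,-0.3,0.15,0,0,0],[-1,-4.0,-0.3,0.15,0,0,0],[-1,-4.6,-0.3,0.15,0,0,0],[-1,-5.2,-0.3,0.15,0,0,0],[-1,-5.8,-0.3,0.15,0,0,0],[-1,-6.2,-0.3,0.15,0,0,0],[-1,-6.6,-0.3,0.15,0,0,0],[-1,-6.6,-0.3,0.15,0,0,0]],
  ],
)

```text
t: 18.98
tool_pos: [0.466, 0.0097, 0.0372]
tool_rot: [2.105, 2.327, 0.008]
contact_force: [2.2, 5.2, 2.0]
opening: 0.0854
```

Run:
```python
from h import *
o=ctrl.get_obs(); print(o["t"],o["tool_pos"],o["opening"],o["contact_force"],o["tool_pos"]@Y,o["tool_pos"]@X)
im=ctrl.get_image("wrist"); cv2.imwrite("pics/w12.png",im["color"][:,:,::-1]);np.savez("w12.npz",**im)
im=ctrl.get_image("scene"); cv2.imwrite("pics/s12.png",cv2.resize(im["color"][180:290,200:320,::-1],None,fx=5,fy=5,interpolation=cv2.INTER_CUBIC));np.savez("s12.npz",**im)
im=ctrl.get_image("top"); cv2.imwrite("pics/t12.png",cv2.resize(im["color"][170:300,140:310,::-1],None,fx=4.5,fy=4.5,interpolation=cv2.INTER_CUBIC)); np.savez("t12.npz",**im)
```

```text
18.975 [0.46603824 0.00967006 0.03723642] 0.08544360937121714 [2.24408639 5.23271847 2.0153023 ] -0.036259015047886686 0.46472619788050956
```

View pics/w12.png

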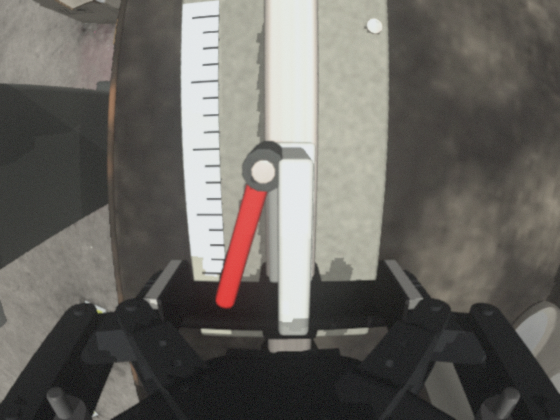

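View pics/s12.png

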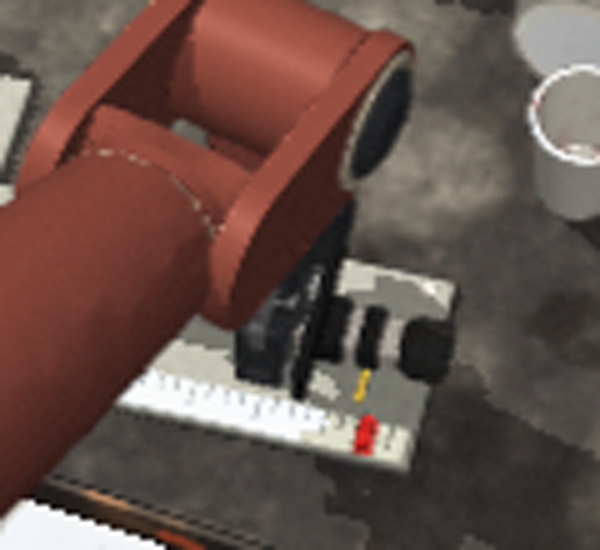

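View pics/t12.png

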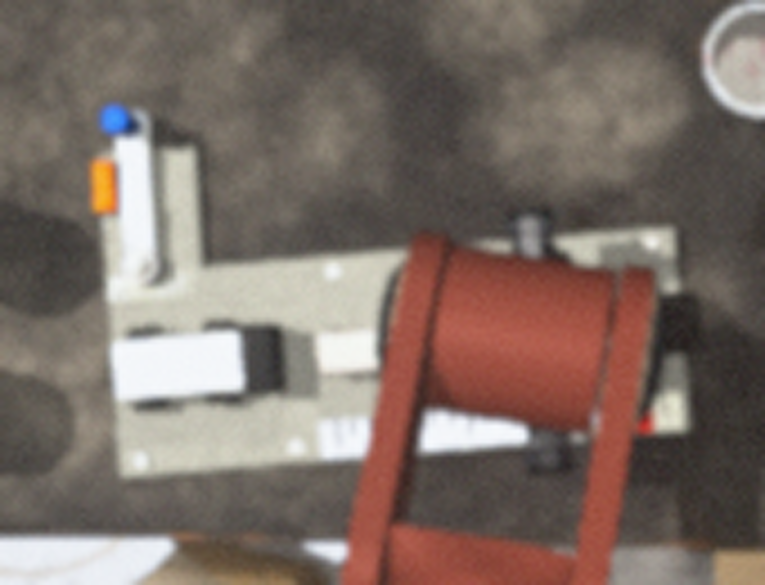

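Run:
```python
from h import *
im=dict(np.load("s12.npz"))
print(wc(im,(266,260,281,275),red,.022),wc(im,(266,250,280,262),yel,.026))
```

```text
((np.float64(272.75), np.float64(266.49)), array([ 0.4232, -0.0499,  0.022 ]), np.float64(0.4162), np.float64(-0.0913)) ((np.float64(271.99), np.float64(256.55)), array([ 0.4505, -0.0378,  0.026 ]), np.float64(0.4445), np.float64(-0.082))
```

Emit:
play_rows(
  motion=[
    [[-1,-0.4,-0.1,0.1,0,0,0],[-1,-0.7,-0.2,0.15,0,0,0],[-1,-0.8,-0.2,0.15,0,0,0],[-1,-0.8,-0.2,0.15,0,0,0],[-1,-0.8,-0.2,0.15,0,0,0]],
  ],
)

```text
t: 19.75
tool_pos: [0.4666, 0.0022, 0.037]
tool_rot: [2.104, 2.325, 0.013]
contact_force: [3.6, 6.4, 2.1]
opening: 0.0854
```

Run:
```python
from h import *
o=ctrl.get_obs(); print(o["t"],o["tool_pos"],o["opening"],o["contact_force"],o["tool_pos"]@Y,o["tool_pos"]@X)
im=ctrl.get_image("wrist"); cv2.imwrite("pics/w13.png",im["color"][:,:,::-1]);np.savez("w13.npz",**im)
im=ctrl.get_image("scene"); cv2.imwrite("pics/s13.png",cv2.resize(im["color"][240:280,250:305,::-1],None,fx=12,fy=12,interpolation=cv2.INTER_CUBIC));np.savez("s13.npz",**im)
im2=ctrl.get_image("top"); cv2.imwrite("pics/t13.png",cv2.resize(im2["color"][220:290,250:310,::-1],None,fx=8,fy=8,interpolation=cv2.INTER_CUBIC)); np.savez("t13.npz",**im2)
mk=wc(im,(266,260,281,275),red,.022);pt=wc(im,(266,250,282,262),yel,.026);print(mk,pt)
# line along stand x through the pointer: where it hits mark
c=onz(im,*pt[0],.026)
for k in (-.035,-.02,0,.02): print(np.round(proj(im,c+k*X-np.array([0,0,.002])),2))
```

```text
19.75 [0.46659077 0.00223328 0.0370043 ] 0.08538306394992662 [3.59746165 6.41257195 2.13243819] -0.04371407070500642 0.46454388259835394
((np.float64(272.75), np.float64(266.5)), array([ 0.4232, -0.0499,  0.022 ]), np.float64(0.4162), np.float64(-0.0913)) ((np.float64(274.4), np.float64(257.45)), array([ 0.4501, -0.0455,  0.026 ]), np.float64(0.4434), np.float64(-0.0896))
[271.49 268.51]
[272.75 263.86]
[274.41 257.72]
[276.04 251.65]
```

View pics/s13.png

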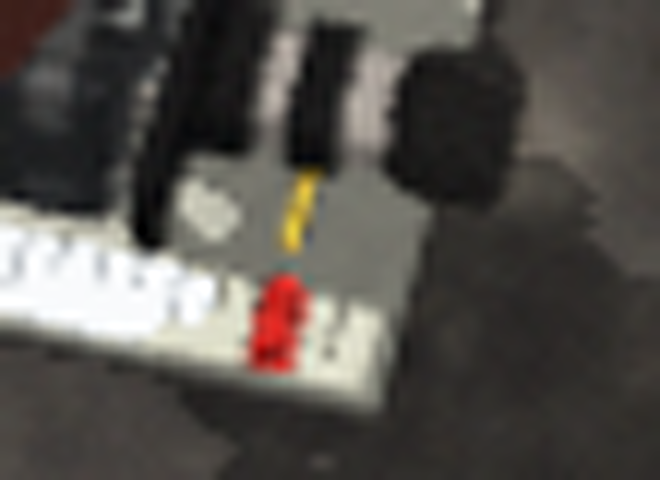

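View pics/t13.png

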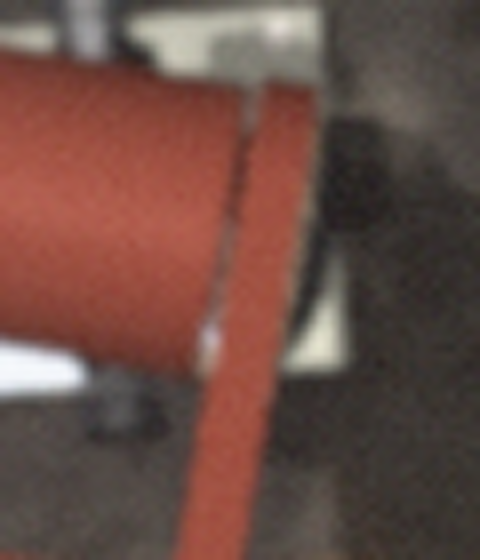

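View pics/w13.png

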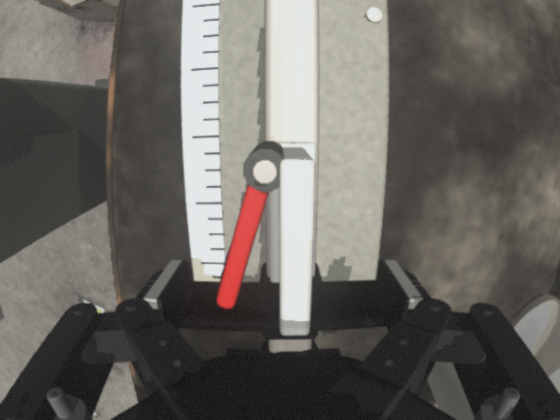

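Emit:
play_rows(
  motion=[
    [[-1,-0.1,-0.15,0.1,0,0,0],[-1,-0.15,-0.2,0.1,0,0,0],[-1,-0.15,-0.2,0.1,0,0,0],[-1,-0.15,-0.2,0.1,0,0,0],[-1,-0.15,-0.2,0.1,0,0,0],[-1,-0.15,-0.2,0.1,0,0,0],[-1,-0.15,-0.2,0.1,0,0,0],[-1,-0.15,-0.2,0.1,0,0,0]],
  ],
)

```text
t: 20.9
tool_pos: [0.4664, 0.0015, 0.0369]
tool_rot: [2.103, 2.324, 0.02]
contact_force: [3.8, 6.7, -0.0]
opening: 0.0855
```

Run:
```python
from h import *
o=ctrl.get_obs(); print(o["t"],o["tool_pos"],o["opening"],o["contact_force"],o["tool_pos"]@Y,o["tool_pos"]@X)
im=ctrl.get_image("scene"); cv2.imwrite("pics/s14.png",cv2.resize(im["color"][240:280,250:305,::-1],None,fx=12,fy=12,interpolation=cv2.INTER_CUBIC));np.savez("s14.npz",**im)
mk=wc(im,(266,260,281,275),red,.022);pt=wc(im,(266,250,282,262),yel,.026);print(mk,pt)
```

```text
20.9 [0.46638425 0.00146323 0.03692317] 0.08553091964300795 [ 3.78767397  6.72919397 -0.03999794] -0.044460048307203445 0.464262553224887
((np.float64(272.75), np.float64(266.49)), array([ 0.4232, -0.0499,  0.022 ]), np.float64(0.4162), np.float64(-0.0913)) ((np.float64(274.54), np.float64(257.68)), array([ 0.4496, -0.0461,  0.026 ]), np.float64(0.4428), np.float64(-0.0901))
```

Emit:
play_rows(
  motion=[
    [[-0.6,-0.07,-0.1,-0.1,0,0,0],[-0.3,-0.07,-0.1,-0.2,0,0,0],[0,-0.07,-0.1,-0.2,0,0,0],[0.2,-0.07,-0.1,-0.2,0,0,0]],
  ],
  newtons=40,
)

```text
t: 21.45
tool_pos: [0.4649, 0.0014, 0.0393]
tool_rot: [2.104, 2.326, 0.02]
contact_force: [-3.1, 6.0, 5.2]
opening: 0.0343
```

Run:
```python
from h import *
o=ctrl.get_obs(); print(o["t"],o["tool_pos"],o["opening"],o["contact_force"],o["tool_pos"]@Y,o["tool_pos"]@X)
im=ctrl.get_image("wrist"); cv2.imwrite("pics/w15.png",im["color"][:,:,::-1]);np.savez("w15.npz",**im)
im=ctrl.get_image("scene"); cv2.imwrite("pics/s15.png",cv2.resize(im["color"][210:280,230:305,::-1],None,fx=8,fy=8,interpolation=cv2.INTER_CUBIC));np.savez("s15.npz",**im)
mk=wc(im,(266,260,281,275),red,.022);pt=wc(im,(266,250,282,262),yel,.026);print(mk,pt)
```

```text
21.45 [0.4649406  0.00140986 0.03926912] 0.03431827014525432 [-3.05586615  5.98041498  5.1995365 ] -0.04437102787086456 0.462820654627848
((np.float64(272.75), np.float64(266.5)), array([ 0.4232, -0.0499,  0.022 ]), np.float64(0.4162), np.float64(-0.0913)) ((np.float64(274.54), np.float64(257.68)), array([ 0.4495, -0.0461,  0.026 ]), np.float64(0.4428), np.float64(-0.0901))
```

View pics/w15.png

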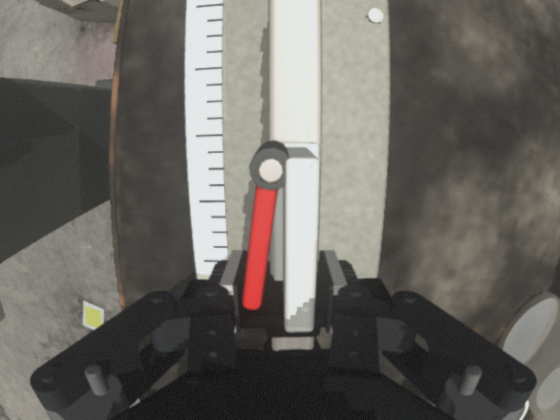

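View pics/s15.png

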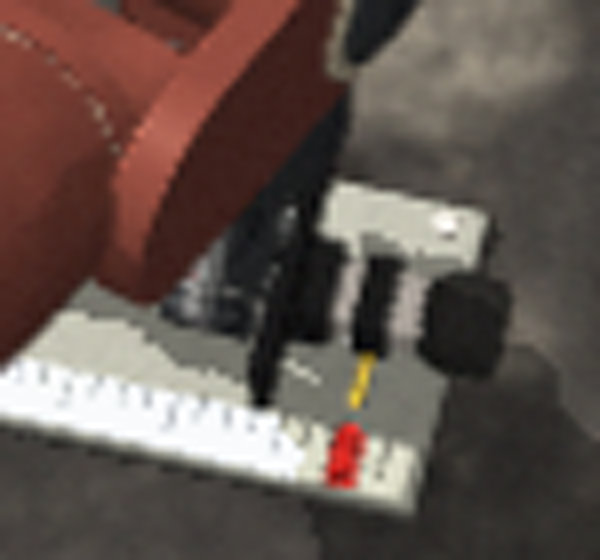

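Emit:
play_rows(
  motion=[
    [[0.4,-0.07,0,0,0,0,0],[0.6,-0.07,0,0,0,0,0],[1,-0.07,0,0,0,0,0],[1,-0.07,0,0,0,0,0],[1,-0.07,0,0,0,0,0],[1,-0.07,0,0,0,0,0],[1,-0.07,0,0,0,0,0]],
  ],
  newtons=50,
)

```text
t: 22.42
tool_pos: [0.4677, 0.0017, 0.0398]
tool_rot: [2.101, 2.323, 0.029]
contact_force: [14.7, 7.6, -7.8]
opening: 0.019
```

Run:
```python
from h import *
o=ctrl.get_obs(); print(o["t"],o["tool_pos"],o["opening"],o["contact_force"],o["tool_pos"]@Y,o["tool_pos"]@X)
im=ctrl.get_image("wrist"); cv2.imwrite("pics/w16.png",im["color"][:,:,::-1]);np.savez("w16.npz",**im)
cv2.imwrite("pics/w16c.png",cv2.resize(im["color"][120:370,180:400,::-1],None,fx=2.4,fy=2.4,interpolation=cv2.INTER_CUBIC))
im=ctrl.get_image("scene"); cv2.imwrite("pics/s16.png",cv2.resize(im["color"][210:280,230:305,::-1],None,fx=8,fy=8,interpolation=cv2.INTER_CUBIC));np.savez("s16.npz",**im)
mk=wc(im,(266,260,281,275),red,.022);pt=wc(im,(266,250,282,262),yel,.026);print(mk,pt)
im=ctrl.get_image("top"); cv2.imwrite("pics/t16.png",im["color"][:,:,::-1])
```

```text
22.425 [0.4677436  0.00167212 0.03977208] 0.01902777638292074 [14.7287189   7.58808263 -7.81759307] -0.04438599611325014 0.46563585588190337
((np.float64(272.75), np.float64(266.5)), array([ 0.4232, -0.0499,  0.022 ]), np.float64(0.4162), np.float64(-0.0913)) ((np.float64(274.53), np.float64(257.69)), array([ 0.4495, -0.0461,  0.026 ]), np.float64(0.4428), np.float64(-0.0901))
```

View pics/w16c.png

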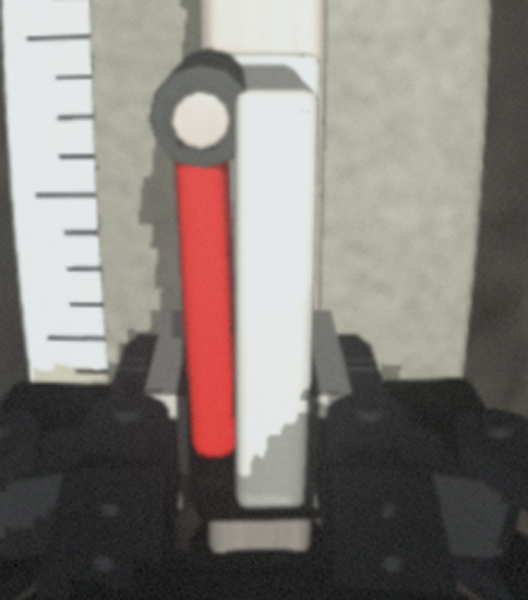

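View pics/s16.png

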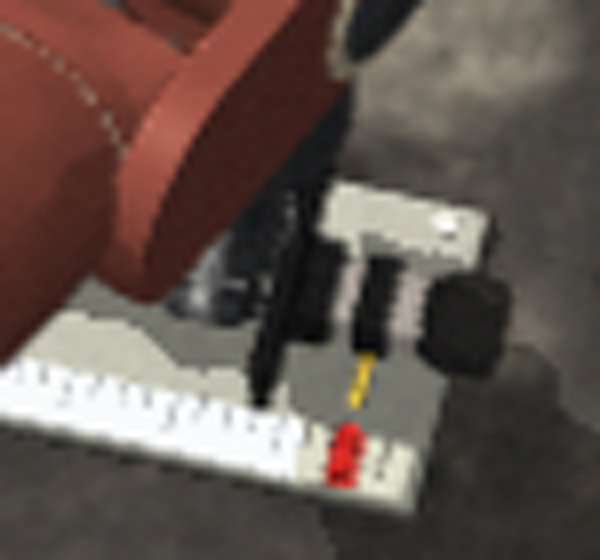

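View pics/t16.png

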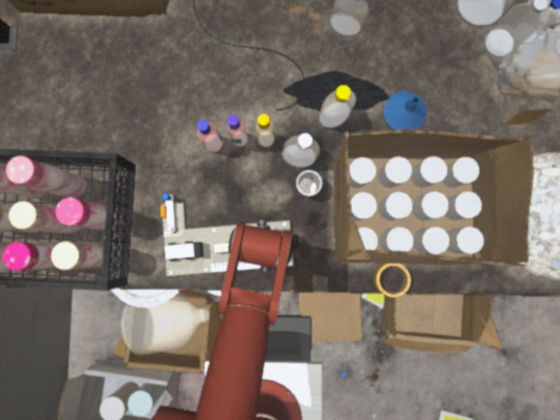

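Emit:
play_rows(
  motion=[
    [[1,-0.07,0.1,0,0,0,0],[1,-0.07,0.15,0,0,0,0],[1,-0.07,0.15,0,0,0,0],[1,-0.07,0.15,0,0,0,0],[1,-0.07,0.15,0,0,0,0]],
  ],
  newtons=60,
)

```text
t: 23.2
tool_pos: [0.468, 0.0018, 0.0398]
tool_rot: [2.102, 2.327, 0.026]
contact_force: [0.7, 6.1, 3.5]
opening: 0.0182
```

Run:
```python
from h import *
o=ctrl.get_obs(); print(o["t"],o["tool_pos"],o["opening"],o["contact_force"],o["tool_pos"]@Y,o["tool_pos"]@X,R.from_rotvec(o["tool_rot"]).as_matrix()[:,2])
im=ctrl.get_image("wrist"); cv2.imwrite("pics/w17.png",im["color"][:,:,::-1])
im=ctrl.get_image("scene");cv2.imwrite("pics/s17.png",im["color"][:,:,::-1])
mk=wc(im,(266,260,281,275),red,.022);pt=wc(im,(266,250,282,262),yel,.026);print(mk,pt)
```

```text
23.2 [0.46797709 0.00176784 0.03977157] 0.018153709877307474 [0.65548304 6.13483813 3.53160347] -0.044313725343882414 0.46587763544917316 [ 0.01507735  0.00868846 -0.99984858]
((np.float64(272.75), np.float64(266.49)), array([ 0.4232, -0.0499,  0.022 ]), np.float64(0.4162), np.float64(-0.0913)) ((np.float64(274.54), np.float64(257.68)), array([ 0.4495, -0.0461,  0.026 ]), np.float64(0.4428), np.float64(-0.0901))
```

View pics/w17.png

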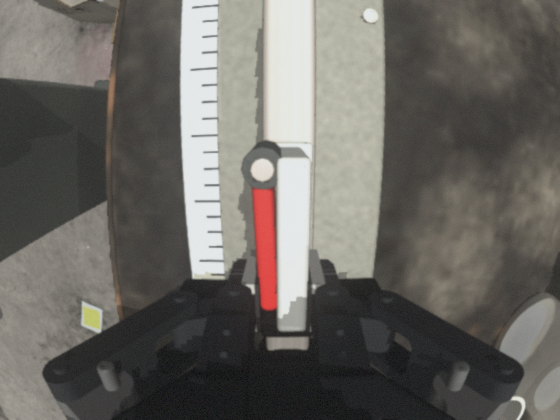

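View pics/s17.png

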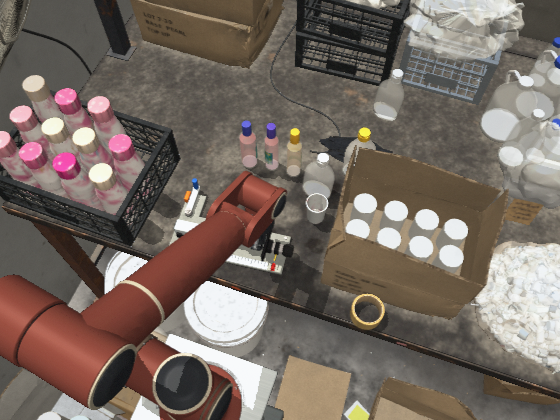

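Run:
```python
from station import ctrl
print(ctrl.finish_job())
```

```text
the job is handed in; nothing more can be done
None
```

I handed the job in at about 23 s. The brace is seated, the leg is drawn to the mark, and the lever is shut and pinched.

**What I did**
- **Brace:** I gripped the blue knob and swung the brace in an arc until it met the orange stop, which pushed back with about 16 N.
- **Leg:** I drew it out by the plate about 86.6 mm. I held it there for roughly 1 s with the lever still open.
- **Lever:** I closed the fingers on it at the same place and finished gripping at 60 N while still pushing about 6 N against the spring.

**Last checks**
- **Pointer:** The scene camera puts it about 1.2 mm short of the mark's middle. The start distance from the top camera plus the measured travel puts it within about 0.2 mm. Both are inside the 6 mm mark. The pointer did not move while the lever closed.
- **Lever:** It lies flat along the fin in the wrist image. The opening reads 18 mm against a true 21 mm, and it also read about 1.6 mm low on the 16 mm knob.
- **Brace and bystanders:** The brace still rests on its stop in the last views, and the other things on the bench look unmoved.

**What went wrong**
- **Extra push on the brace:** While letting go of the knob I gave a wrong shift. The open finger pressed the seated brace about 37 N harder against its stop. The brace stayed seated.
- **Missed first pull:** The spread fingers passed over the plate without moving the leg. The open tips sit higher than I had worked out from the description, so I went back and repeated the pull about 2 cm lower.
- **Tool tilt:** The tool ended about 1° off vertical.

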